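# Hang the pot lid on the fold-down hook while loading palm sugar

## Task

Fold the red hook on the side of the spice rack all the way down and hang the pot's lid on it by its handle. While it hangs there, move all the palm-sugar pucks from the tray into the pot, leaving the two spice tins in the tray and the bowl and spatula alone. Then put the lid back on the pot, properly seated, and fold the empty hook fully up flat again.

Things in the scene. Friction and masses are not known exactly. Their poses are not given: they have to be found in the camera images.
- hook (a joint): red fold-down hook on the rack's side panel, a flat bar on a level hinge pin: 0 = folded up flat (bar upright along the panel), 1.571 = folded down to its stop (bar level, straight out from the panel). Friction hinge (about 0.1 N m), stays where it is left. Folded, the bar stands 24 mm clear of the panel with both sides free, so its end can be pinched from above and swung in an arc about the pin
- hook_hinge (a point): middle of the hinge pin, 170 mm above the counter, 24 mm out from the panel face. Axes of the rack: x along the pin (level, along the panel), -y straight out from the panel, z up
- hook_end (a point): point on the bar's middle line (which runs through the pin), 100 mm from the pin, good to pinch across the bar's width (along the pin). The bar is 12 mm wide, 8 mm thick, 115 mm long from the pin; its last 8 mm turn up 14 mm above the bar's upper face (folded, this tip points at the panel)
- hook_saddle (a point): where things hang: on the bar's upper face (4 mm from its middle line), 81 mm from the pin. Axes turn with the bar: x along the pin, z along the bar to its end, y out of the upper face (up when the hook is down, into the panel when folded)
- rack: fixed wooden spice rack, 180 mm (x) by 300 mm (y) by 280 mm tall, with jars on its shelves; origin on the counter at the foot of the side panel's face, right below the hook; the panel faces its -y. Steel hinge cheeks stand 32 mm out from the panel at the pin
- lid_grip (a point): middle of the opening of the pot lid's black strap handle, a bridge along its y, 50 mm wide outside; opening 40 mm wide, 44 mm high; straps 14 mm wide (x), uprights 5 mm, top strap 6 mm thick. This point is 22 mm above the lid plate and 22 mm below the top strap's underside; z up. Pinch the uprights across the outside (along y) and the opening stays free for the hook
- lid: the same steel lid, 0.28 kg, origin 34 mm below lid_grip at the centre of the underside of its plug. Plate 156 mm across, 5 mm thick; the plug below it, 132 mm across and 7 mm deep, fits inside the pot with 5 mm play all round
- pot_rim (a point): centre of the mouth of the fixed stainless pot, 86 mm above the counter. Inside 142 mm across, inner floor 76 mm below the rim; outside 150 mm. Two side loops stick out 33 mm along its x and -x, 14 mm below the rim. With the lid fully seated, at any yaw, lid_grip is 27 mm above this point
- tray: fixed shallow wooden tray, 254 mm (x) by 172 mm (y), origin under its centre; 3 by 2 square compartments 82 mm apart (centres at x -82, 0, 82 and y -41, 41 mm), floor up to 4 mm thick, walls 4 mm thick and 12 mm high above the counter
- sugar0_mid (a point): palm-sugar puck, a plain dark brown cylinder 38 mm across and 32 mm high, this point at its centre, z along its axis; 45 g. Two to four of the pucks are there (absent ones read None)
- sugar1_mid (a point): palm-sugar puck, a plain dark brown cylinder 38 mm across and 32 mm high, this point at its centre, z along its axis; 45 g. Two to four of the pucks are there (absent ones read None)
- sugar2_mid (a point): palm-sugar puck, a plain dark brown cylinder 38 mm across and 32 mm high, this point at its centre, z along its axis; 45 g. Two to four of the pucks are there (absent ones read None)
- sugar3_mid (a point): palm-sugar puck, a plain dark brown cylinder 38 mm across and 32 mm high, this point at its centre, z along its axis; 45 g. Two to four of the pucks are there (absent ones read None)
- tin0: round spice tin, 48 mm across, 32 mm high, aluminium with a blue lid, standing in a compartment of the tray; origin at its underside. Not wanted: stays in the tray
- tin1: round spice tin, 48 mm across, 32 mm high, aluminium with a blue lid, standing in a compartment of the tray; origin at its underside. Not wanted: stays in the tray
- bowl: empty cream ceramic bowl, 170 mm across, 60 mm high, origin at its underside; bystander
- spatula: orange spatula 235 mm long lying on the counter, origin near its middle, handle to its -x; bystander
There are look-alikes about, which are no part of the job. What is shaped like the part that bears sugar0_mid but green or white is not meant. Leave any green or pink look-alike of the part that bears pot_rim alone.

How it is judged:
By the outcome, as a careful person would: the job done as asked, in the order asked, and still so for the second after the job is handed in, with the robot touching nothing.
Of sugar0, sugar1, sugar2, sugar3 only 2 to 4 are there at a start; the rules pass over those that are not, and their reading is None.
At some moment in a run one of sugar0, sugar1, sugar2, sugar3 may be knocked a few centimetres aside while the robot is not near it.
It also fails if it takes over 210 s, if anything falls off the work surface, if the arm or the gripper's body presses on something with over 40 N, if the wrist force passes 120 N, or if a joint passes its speed limit or range.

## Robot

A 6-joint arm with a two-finger parallel gripper is mounted at the origin on the work surface. World frame = base frame: x ahead of the robot, y to its left, z up, the work surface at z = 0. Lengths are in mm, angles in rad, forces in N, time in s.
With the tool pointing down it reaches from about 350 to 875 mm from the base axis. Payload 4.2 kg.
Tool frame: the origin (TCP) lies at the very end of the fingers, on their centre line; the grasp point (between the pads) lies 19 mm behind it; z points along the fingers, y is the line along which they close (so a half turn about z gives the same grasp; the last joint's range is limited). The gripper opens to 85 mm and grips with 20 to 120 N. Pads are 22 mm wide; open, the fingers measure 114 mm over their backs; the gripper's body (76 mm by 85 mm) begins 54 mm behind the grasp point. The pads swing forward as they close: fully open they stand 13 mm farther back than shut.
Start: joints at [-0.906, 0.385, 0.008, 0, -1.194, -0.259], TCP at [246.734, -574.214, 231.312] pointing down, gripper open.
Joint ranges: [-3.14, 3.14], [-1.21, 2.06], [-1.07, 1.41], [-3.16, 2.05], [-2.99, -0.16], [-3.1, 3.1]. Speed limits (rad/s): [2.79, 2.79, 3.14, 3.14, 3.14, 3.14].

## Interface

Orientations are given as a unit quaternion [x, y, z, w].
In Python, from bench import arm gives the robot as it stands. The module is installed in compiled form; this text tells all that it offers.
- The arm moves only by the tool drive_tool, never from a script. Its argument "targets" is a list of rows, each a list of 5 numbers: the closure, from -1 (fully open) to 1 (shut), then the shift along the tool's x, y, z in mm, then the turn about the tool's z in degrees. In form: [[grip, tx, ty, tz, roll], ...]. A call has 1 to 12 rows; each row is the pose to reach, as a shift and turn from the pose commanded when the call began, along the tool's axes at that moment; what a row does not reach only later rows make up. A row lasts 1/10 s, in which the tool goes at most 50 mm and 8.59 degrees, less where a joint would pass 70% of its speed; a pose out of reach is approached as far as the arm can. A call with a gripper value outside its range is refused whole. The fingers move at their own pace and stop on an object; the grip force is fixed at half the most. Time passes only in rows, so rows that repeat a pose let the fingers close. It gives the time, the measured TCP pose, the force, the opening and the grip force at its end, in the units of the state.
- arm.read_state(): the state, without advancing time (a new reading comes with each control period).
- arm.get_image(name): name is "scene" or "top" or "wrist"; returns the picture (480x640x3 uint8, blue, green, red); there is no depth.
- arm.camera_params(name): a dict with "fov_y" (degrees; the focal length in pixels is half the picture's height over the tangent of half this angle, whatever the lens; pixels are square), "cx", "cy" (the principal point, pixels), "rvec" (rotation vector, rad) and "tvec" (3), from world to camera coordinates, as OpenCV has them; the wrist camera has in their place "tool_from_camera" (4x4, takes a point from camera to tool coordinates, whose origin is the TCP and whose axes are the flange's). Camera axes: x right, y down, z forward; pixel columns grow to the right and rows downward; lengths in mm; the calibration is good to about 2 mm. A picture is of the moment at which its call begins: read the wrist's pose just before it. camera_params takes no time and is no camera call.
- arm.job_done(): hands the job in; it is judged then, once.
The state is a dict: "clock": time; "joints": joint angles; "joint_vel": joint speeds; "joint_efforts": joint torques, N m; "position": TCP position; "ee_rot": TCP orientation; "contact_force": force on the tool from outside, world axes, zero at the start; "wrist_torque": the same for the moment, N m; "gripper_width": finger opening in mm; "grasp_force": force on a finger pad.
Only numpy, scipy, OpenCV 4.12 (cv2) and the standard library are available. Lean on these libraries where they do the work, as an engineer would, in place of code of your own. Each camera call takes 0.05 s, during which the arm holds its last target. There are 200 camera calls.

## Working session

There is one attempt and no reset: what is moved stays moved. The work goes in short steps, Python scripts to look and compute and a tool call to move; the robot and the scene stay as the last step left them, time stands still between calls to the robot, and variables do not carry over. Pictures are saved under pics/ and viewed, at most 14 in all, crops included, and the job is handed in when it is done.

Besides the shell and the picture viewer there is one more tool, called after ">>>" as name([rows], argument=value, ...), one row to a line, values as JSON. drive_tool: Moves the arm, as the interface text tells. Its arguments: {"type":"object","properties":{"targets":{"type":"array","items":{"type":"array","items":{"type":"number"}}}},"required":["targets"]}

```bash
mkdir -p pics; cat > h.py <<'E'
import numpy as np, cv2
from scipy.spatial.transform import Rotation as R
from bench import arm
def cam(name):
    p=arm.camera_params(name); f=240/np.tan(np.radians(p['fov_y'])/2)
    if 'rvec' in p:
        Rm=cv2.Rodrigues(np.array(p['rvec'],float))[0].T; c=-Rm@np.array(p['tvec'],float).ravel()
    else:
        s=arm.read_state(); T=np.array(p['tool_from_camera']); Rt=R.from_quat(s['ee_rot']).as_matrix()
        Rm=Rt@T[:3,:3]; c=Rt@T[:3,3]+np.array(s['position'])
    return f,p['cx'],p['cy'],Rm,c
def ray(C,u,v):
    f,cx,cy,Rm,c=C; d=Rm@np.array([(u-cx)/f,(v-cy)/f,1]); return c,d/np.linalg.norm(d)
def onz(C,u,v,z):
    c,d=ray(C,u,v); return c+d*(z-c[2])/d[2]
def proj(C,P):
    f,cx,cy,Rm,c=C; q=Rm.T@(np.array(P,float)-c); return np.array([cx+f*q[0]/q[2],cy+f*q[1]/q[2]])
def tri(rays):
    A=np.zeros((3,3));b=np.zeros(3)
    for c,d in rays: M=np.eye(3)-np.outer(d,d);A+=M;b+=M@c
    P=np.linalg.solve(A,b); return P,[np.linalg.norm(np.cross(P-c,d)) for c,d in rays]
def to_tool(P,s=None):
    s=s or arm.read_state(); return R.from_quat(s['ee_rot']).as_matrix().T@(np.array(P,float)-np.array(s['position']))
E
python3 - <<'E'
from h import *
for n in ("scene","top","wrist"):
    C=cam(n); cv2.imwrite(f"pics/{n}0.png",arm.get_image(n)); print(n,C[0],C[1:3],C[3].round(3).tolist(),C[4].round(1))
s=arm.read_state(); print(s); print(R.from_quat(s['ee_rot']).as_matrix().round(3)); print(arm.camera_params("wrist")); print(arm.camera_params("top"))
E
```

```text
scene 461.8548523433713 (323.06195520063886, 241.57451518379526) [[0.82, 0.346, -0.456], [0.572, -0.463, 0.677], [0.023, -0.816, -0.578]] [1111.3 -822.7  936.3]
top 588.7577605934626 (329.98163698038303, 241.23519607728468) [[0.023, -0.995, 0.093], [-1.0, -0.023, -0.002], [0.004, -0.093, -0.996]] [ 356.4   18.  1676.3]
wrist 420.09676069054746 (316.71526903935546, 241.3942373495898) [[-0.394, 0.887, 0.241], [0.919, 0.38, 0.104], [0.001, 0.262, -0.965]] [ 185.3 -600.7  373.5]
{'clock': 0.15, 'joints': array([-9.06407588e-01,  3.85360872e-01,  6.94743801e-03, -3.41926985e-04,
       -1.19402526e+00, -2.58599203e-01]), 'joint_vel': array([ 4.74595456e-04, -1.98266006e-03,  4.72437284e-03,  4.47489525e-03,
       -8.60736815e-04, -1.98900611e-05]), 'joint_efforts': array([-1.99954025e-04, -3.92675507e+01,  1.88581359e+01,  4.18868154e+00,
       -3.40862010e-03, -1.27624486e-05]), 'position': array([ 246.5496168 , -573.83222577,  230.48890006]), 'ee_rot': array([-2.01443750e-01,  9.79499727e-01,  8.06044654e-04, -2.23367525e-04]), 'contact_force': array([-0.34432191,  0.05046212,  0.36080267]), 'wrist_torque': array([ 0.01689283, -0.01251896,  0.00836777]), 'grasp_force': 0.0, 'gripper_width': 85.31062947857629}
[[-0.919 -0.395 -0.001]
 [-0.395  0.919  0.001]
 [ 0.     0.002 -1.   ]]
{'fov_y': 59.47839230362712, 'cx': 316.71526903935546, 'cy': 241.3942373495898, 'tool_from_camera': array([[-4.10107653e-04, -9.64999406e-01, -2.62251747e-01,
         6.68626436e+01],
       [ 9.99999136e-01, -6.81589392e-05, -1.31299016e-03,
        -3.15109049e-01],
       [ 1.24915992e-03, -2.62252058e-01,  9.64998600e-01,
        -1.43118720e+02],
       [ 0.00000000e+00,  0.00000000e+00,  0.00000000e+00,
         1.00000000e+00]])}
{'fov_y': 44.35534624314691, 'cx': 329.98163698038303, 'cy': 241.23519607728468, 'rvec': array([ 2.19973376, -2.15025923,  0.10401253]), 'tvec': array([   3.59619491,  510.59307099, 1636.02323746])}
```

View pics/scene0.png

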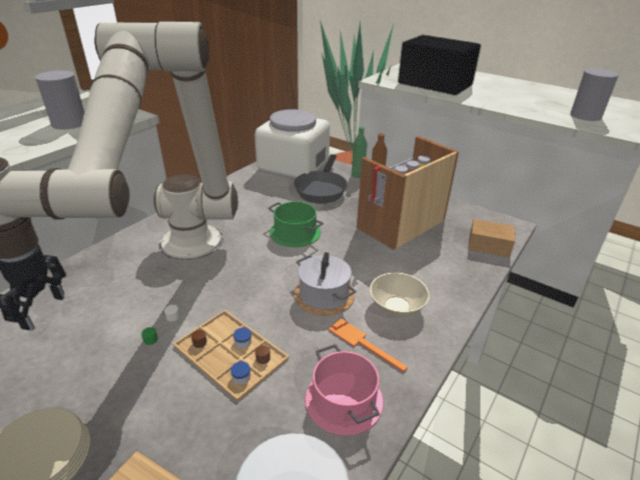

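View pics/top0.png

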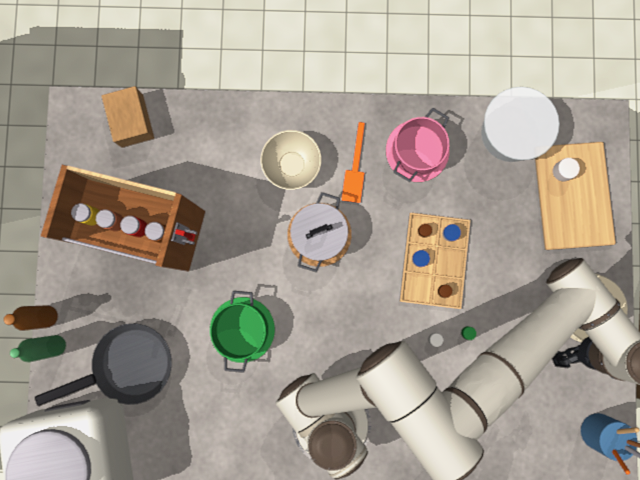

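The scene view shows two pucks in the tray at (199,340) and (262,354). It also shows the hook on the panel at (378,185) and the lidded pot at (325,280). In the top view the hook is at (185,235), the lid handle at (322,231) and the pucks at (425,230) and (445,291).

```bash
python3 - <<'E'
from h import *
t=cv2.imread("pics/top0.png"); s=cv2.imread("pics/scene0.png")
a=cv2.resize(t[155:285,150:360],None,fx=3.8,fy=3.8,interpolation=cv2.INTER_CUBIC)[:, :800]
cv2.imwrite("pics/c1.png",a)
b=cv2.resize(s[130:315,265:465],None,fx=3.2,fy=3.2,interpolation=cv2.INTER_CUBIC)
cv2.imwrite("pics/c2.png",b)
def blobs(img,lo,hi,mn=15):
    m=cv2.inRange(cv2.cvtColor(img,cv2.COLOR_BGR2HSV),lo,hi); n,l,st,ce=cv2.connectedComponentsWithStats(m)
    return [(st[i].tolist(),ce[i].round(1).tolist()) for i in range(1,n) if st[i][4]>=mn]
for n,i in(("top",t),("scene",s)):
    print(n,"red",blobs(i,(0,170,90),(4,255,255)),blobs(i,(175,170,90),(180,255,255)))
    print(n,"brown",[x for x in blobs(i,(3,120,20),(14,255,125)) if x[0][4]<400])
    print(n,"blue",blobs(i,(105,130,60),(125,255,255)))
E
```

```text
top red [([130, 217, 15, 20, 71], [138.8, 230.8]), ([176, 229, 9, 7, 41], [179.9, 232.2]), ([189, 234, 6, 7, 23], [192.0, 237.3])] []
top brown [([418, 224, 14, 13, 145], [424.7, 230.0]), ([155, 237, 8, 6, 24], [159.2, 240.2]), ([438, 284, 15, 14, 145], [444.7, 290.6]), ([627, 440, 13, 7, 39], [633.4, 443.0]), ([613, 450, 15, 20, 42], [620.7, 459.9])]
top blue [([444, 225, 16, 15, 196], [451.6, 232.1]), ([413, 251, 16, 15, 198], [420.6, 258.1])]
scene red [] []
scene brown [([61, 11, 7, 7, 22], [63.5, 13.5]), ([63, 16, 19, 37, 195], [72.5, 34.4]), ([0, 23, 8, 26, 146], [2.7, 35.8]), ([78, 63, 12, 17, 49], [83.6, 72.9]), ([266, 107, 9, 5, 16], [269.8, 108.9]), ([250, 119, 8, 8, 18], [252.8, 123.3]), ([242, 126, 5, 8, 16], [244.1, 129.3]), ([373, 135, 13, 31, 231], [379.4, 151.5]), ([415, 138, 38, 23, 358], [430.4, 149.4]), ([165, 159, 8, 11, 35], [168.5, 164.0]), ([182, 159, 15, 16, 77], [190.5, 167.1]), ([367, 168, 9, 28, 80], [371.5, 180.1]), ([360, 188, 8, 13, 22], [364.6, 193.9]), ([359, 201, 7, 7, 16], [362.9, 204.8]), ([368, 202, 7, 10, 21], [370.3, 206.3]), ([611, 221, 29, 19, 228], [626.2, 230.4]), ([374, 232, 9, 5, 19], [377.5, 234.4]), ([191, 330, 14, 17, 153], [197.9, 336.6]), ([256, 346, 11, 11, 78], [260.4, 351.0])]
scene blue [([235, 329, 15, 11, 139], [241.8, 334.1]), ([232, 362, 17, 16, 195], [239.9, 369.4])]
```

View pics/c1.png

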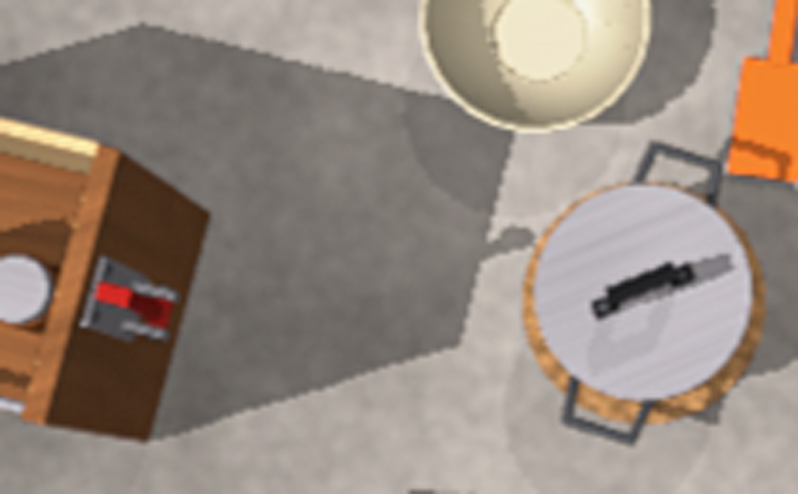

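View pics/c2.png

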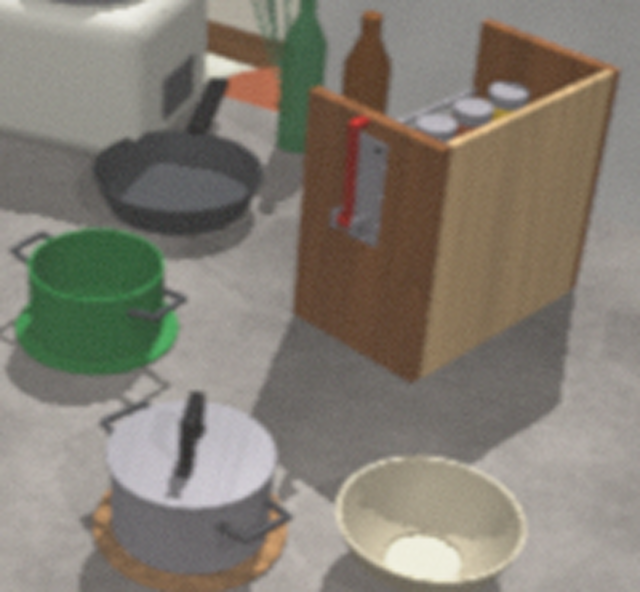

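The crops show the folded hook with its tip at top (179.5,231.8) and scene (377.5,168). The pin is near scene (373,199). The lid handle strap runs from (610,306) to (688,270) in the first crop.

```bash
python3 - <<'E'
from h import *
T=cam("top");S=cam("scene")
c=lambda u,v:(150+u/3.8,155+v/3.8); d=lambda u,v:(265+u/3.2,130+v/3.2)
p=lambda n,P:print(n,np.round(P,1))
p("bot",[onz(T,*c(210,212),0),onz(T,*c(150,438),0)]); p("top",[onz(T,*c(122,152),280),onz(T,*c(45,425),280)])
p("hooktip",tri([ray(T,179.5,231.8),ray(S,*d(360,122))])[0]);
p("pin",tri([ray(T,191.5,237.3),ray(S,*d(346,222))])[0])
p("lid",onz(T,*c(640,290),91)); p("strap",[onz(T,*c(610,306),141),onz(T,*c(688,270),141)])
p("straptri",tri([ray(T,*c(648,288)),ray(S,*d(193,415))]))
for a,b in(((424.7,230),(198,337.5)),((444.7,290.6),(261.5,352))): p("puck",[onz(T,*a,36),tri([ray(T,*a),ray(S,*b)])[0]])
p("tins",[onz(T,451.6,232.1,36),onz(T,420.6,258.1,36)])
E
```

```text
bot [[592.1 375.1   0. ]
 [420.5 412.8   0. ]]
top [[589.7 372.5 280. ]
 [416.4 412.6 280. ]]
hooktip [502.2 374.9 283.6]
pin [499.8 372.1 170.1]
lid [530.4  47.2  91. ]
strap [[513.3  66.7 141. ]
 [539.5  13.5 141. ]]Traceback (most recent call last):
  File "<stdin>", line 9, in <module>
  File "<stdin>", line 4, in <lambda>
    return _wrapfunc(a, 'round', decimals=decimals, out=out)
    return _wrapit(obj, method, *args, **kwds)
    conv = _array_converter(obj)
ValueError: setting an array element with a sequence. The requested array has an inhomogeneous shape after 1 dimensions. The detected shape was (2,) + inhomogeneous part.
```

```bash
cat >> h.py <<'E'
def go(P,yaw=None,s=None):
    "tool shift and roll to TCP P with tool y at world yaw (deg)"
    s=s or arm.read_state(); M=R.from_quat(s['ee_rot']).as_matrix(); cur=np.degrees(np.arctan2(M[1,1],M[0,1]))
    r=0 if yaw is None else -((yaw-cur+90)%180-90)
    print("shift",to_tool(P,s).round(1),"roll",round(r,1),"yaw",round(cur,1),"pos",np.round(s['position'],1))
E
python3 - <<'E'
from h import *
T=cam("top");S=cam("scene")
p=lambda n,P:print(n,np.round(P,1))
for a,b in(((424.7,230),(198,337.5)),((444.7,290.6),(261.5,352))): p("puck",[onz(T,*a,36),tri([ray(T,*a),ray(S,*b)])[0]])
p("tins",[onz(T,451.6,232.1,36),onz(T,420.6,258.1,36)])
go([480,-200,340],167.3); go([495,350,340],167.3)
E
```

```text
puck [[ 547.  -249.7   36. ]
 [ 493.  -297.4  106.4]]
puck [[ 378.8 -306.5   36. ]
 [ 445.5 -264.8  -18.2]]
tins [[ 542.8 -325.2   36. ]
 [ 467.8 -238.8   36. ]]
shift [-362.   251.5 -109.1] roll -54.1 yaw 113.2 pos [ 246.5 -573.8  230.5]
shift [-592.8  751.  -108.3] roll -54.1 yaw 113.2 pos [ 246.5 -573.8  230.5]
```

>>> drive_tool([
  [-1, -362, 251, -109, -27],
  [-1, -362, 251, -109, -54],
  [-1, -362, 251, -109, -54],
  [-1, -362, 251, -109, -54],
  [-1, -362, 251, -109, -54],
  [-1, -362, 251, -109, -54],
  [-1, -362, 251, -109, -54],
  [-1, -362, 251, -109, -54],
  [-1, -362, 251, -109, -54],
  [-1, -362, 251, -109, -54],
  [-1, -362, 251, -109, -54],
  [-1, -362, 251, -109, -54],
])

```text
clock: 1.35
position: [479.6, -201.0, 339.7]
ee_rot: [-0.624, 0.781, 0.001, -0.0]
contact_force: [-0.3, -0.4, 0.3]
gripper_width: 85.3
grasp_force: 0.0
```

```bash
python3 - <<'E'
from h import *
go([495,340,345],167.3); print(arm.read_state()['joints'])
E
```

```text
shift [-531.   104.7   -5.2] roll -0.1 yaw 167.2 pos [ 479.6 -201.   339.7]
[-8.46512405e-02  1.44970391e-01 -5.10626878e-02 -1.57631594e-04
 -1.37621014e+00 -1.38313463e-01]
```

>>> drive_tool([
  [-1, -531, 105, -5, 0],
  [-1, -531, 105, -5, 0],
  [-1, -531, 105, -5, 0],
  [-1, -531, 105, -5, 0],
  [-1, -531, 105, -5, 0],
  [-1, -531, 105, -5, 0],
  [-1, -531, 105, -5, 0],
  [-1, -531, 105, -5, 0],
  [-1, -531, 105, -5, 0],
  [-1, -531, 105, -5, 0],
  [-1, -531, 105, -5, 0],
  [-1, -531, 105, -5, 0],
])

```text
clock: 2.55
position: [495.4, 343.0, 342.7]
ee_rot: [-0.625, 0.781, 0.0, -0.002]
contact_force: [-0.8, 0.2, 0.4]
gripper_width: 85.2
grasp_force: 0.0
```

```bash
python3 - <<'E'
from h import *
s=arm.read_state(); print(s['position'],s['joints']); C=cam("wrist"); i=arm.get_image("wrist"); cv2.imwrite("pics/w1.png",i); np.save("w1.npy",np.array(list(C),dtype=object),allow_pickle=True)
E
```

```text
[495.42008121 342.97644161 342.67945031] [ 8.73609670e-01  2.95568774e-01  1.51591851e-01 -6.71738448e-04
 -1.42995059e+00 -1.09444898e+00]
```

View pics/w1.png

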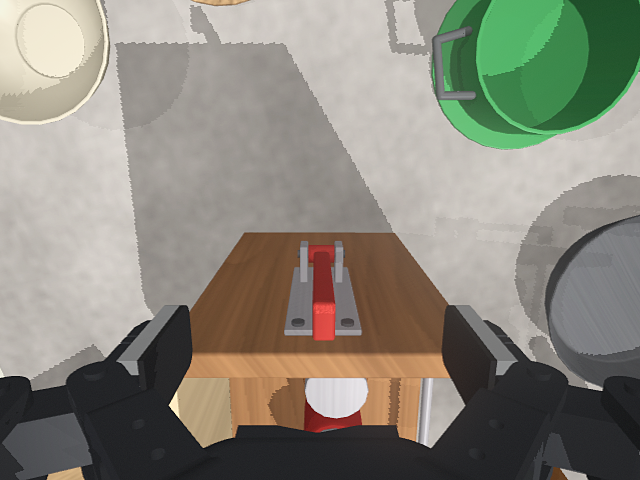

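The wrist view shows the hook end face at u 313–335, v 303–338, the pin barrel at about (321,252), and the panel's top edge at v=352, almost level.

```bash
python3 - <<'E'
from h import *
C=cam("wrist");T=cam("top"); p=lambda n,P:print(n,np.round(P,1))
p("end",[onz(C,324,303,285),onz(C,324.5,339,285)]); p("pin",onz(C,321.5,252,170))
p("edge",[onz(C,188,352,280),onz(C,453,352,280)]);p("foot",[onz(C,246,233,0),onz(C,395,233,0)])
for z in (280,285): p("tipTop",onz(T,179.5,231.8,z))
p("tri tip",tri([ray(C,324,321),ray(T,179.5,231.8)]))if 0 else print(tri([ray(C,324,321),ray(T,179,231.8)]))
E
```

```text
end [[496.  361.7 285. ]
 [500.2 381.8 285. ]]
pin [497.3 368.  170. ]
edge [[575.2 375.6 280. ]
 [433.8 407.7 280. ]]
foot [[588.9 374.3   0. ]
 [415.6 413.6   0. ]]
tipTop [500.9 374.7 280. ]
tipTop [500.3 373.4 285. ]
(array([500.44859153, 377.63816309, 272.56115116]), [np.float64(1.1538805416998899), np.float64(1.153880541699799)])
```

```bash
python3 - <<'E'
from h import *
go([497.8,368.5,345],167.3);go([497.8,368.5,253],167.3)
E
```

```text
shift [-27.5   3.8  -1.8] roll -0.0 yaw 167.3 pos [495.4 340.9 343.2]
shift [-27.7   3.6  90.2] roll -0.0 yaw 167.3 pos [495.4 340.9 343.2]
```

>>> drive_tool([
  [-1, -27.5, 4, 0, 0],
  [-1, -27.5, 4, 30, 0],
  [-1, -27.5, 4, 60, 0],
  [-1, -27.5, 4, 90, 0],
  [-1, -27.5, 4, 90, 0],
  [1, -27.5, 4, 90, 0],
  [1, -27.5, 4, 90, 0],
  [1, -27.5, 4, 90, 0],
  [1, -27.5, 4, 90, 0],
  [1, -27.5, 4, 90, 0],
  [1, -27.5, 4, 90, 0],
  [1, -27.5, 4, 90, 0],
])

```text
clock: 3.8
position: [497.4, 368.3, 256.2]
ee_rot: [-0.624, 0.781, -0.0, 0.001]
contact_force: [-0.1, -0.3, 4.2]
gripper_width: 10.7
grasp_force: 58.7
```

```bash
python3 - <<'E'
from h import *
s=arm.read_state(); print(s['position'],s['contact_force'],s['gripper_width'],s['grasp_force'])
C=cam("wrist"); i=arm.get_image("wrist"); cv2.imwrite("pics/w2.png",i[100:])
E
```

```text
[497.43179671 368.27194835 256.24532866] [-0.13532041 -0.28572192  4.18133751] 10.708019033932919 58.73247653245926
```

View pics/w2.png

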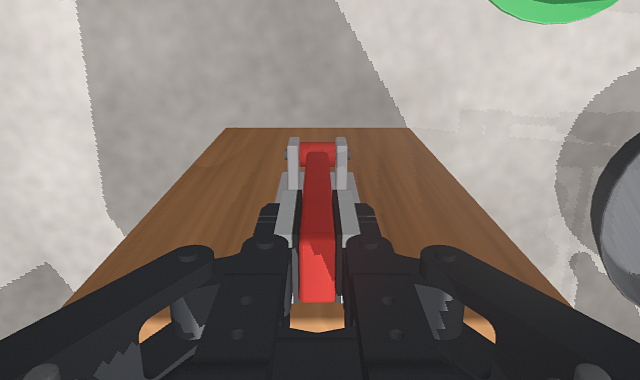

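The bar sits between the pads, so I'll swing it down in an arc of about 104 mm radius.

>>> drive_tool([
  [1, 9.1, 0, 0.4, 0],
  [1, 18.1, 0, 1.6, 0],
  [1, 28.7, 0, 4, 0],
  [1, 42.3, 0, 9, 0],
  [1, 55.1, 0, 15.8, 0],
  [1, 66.8, 0, 24.3, 0],
  [1, 77.3, 0, 34.4, 0],
  [1, 86.2, 0, 45.8, 0],
  [1, 93.5, 0, 58.4, 0],
  [1, 98.9, 0, 71.9, 0],
  [1, 102.4, 0, 86, 0],
  [1, 102.4, 0, 86, 0],
])

```text
clock: 5.05
position: [474.7, 268.1, 168.7]
ee_rot: [-0.624, 0.781, 0.0, 0.0]
contact_force: [0.6, 0.1, 3.0]
gripper_width: 10.9
grasp_force: 66.5
```

>>> drive_tool([
  [1, 1, 0, 7, 0],
  [1, 1.5, 0, 14, 0],
  [1, 1.5, 0, 18, 0],
  [1, 1.5, 0, 22, 0],
  [1, 1.5, 0, 22, 0],
  [1, 1.5, 0, 22, 0],
])

```text
clock: 5.65
position: [474.4, 266.7, 147.6]
ee_rot: [-0.624, 0.781, -0.0, 0.0]
contact_force: [-0.5, -2.5, 2.1]
gripper_width: 10.7
grasp_force: 68.7
```

>>> drive_tool([
  [-1, 0, 0, 0, 0],
  [-1, 0, 0, 0, 0],
  [-1, 0, 0, 0, 0],
  [-1, 0, 0, 0, 0],
  [-1, 0, 0, 0, 0],
  [-1, 20, 0, -40, 0],
  [-1, 40, 0, -80, 0],
  [-1, 60, 0, -130, 0],
  [-1, 60, 0, -170, 0],
  [-1, 60, 0, -170, 0],
  [-1, 60, 0, -170, 0],
  [-1, 60, 0, -170, 0],
])

```text
clock: 6.85
position: [460.4, 208.0, 315.9]
ee_rot: [-0.624, 0.781, 0.0, -0.001]
contact_force: [-0.0, -0.4, -0.5]
gripper_width: 85.7
grasp_force: 0.0
```

```bash
python3 - <<'E'
from h import *
s=arm.read_state(); print(s['position'],s['contact_force'])
S=cam("scene"); i=arm.get_image("scene"); w=arm.get_image("wrist"); cv2.imwrite("pics/w3f.png",w); cv2.imwrite("pics/s3f.png",i)
a=cv2.resize(i[130:250,330:460],None,fx=3,fy=3,interpolation=cv2.INTER_CUBIC)
cv2.imwrite("pics/w3.png",np.hstack([a,cv2.resize(w,(0,0),fx=.6,fy=.6)[:288,:]if 0 else cv2.copyMakeBorder(cv2.resize(w[80:440,120:520],(400,360)),0,0,0,0,0)]))
E
```

```text
[460.36237038 207.9841498  315.91967227] [-0.03804675 -0.44070056 -0.52325763]
```

View pics/w3.png

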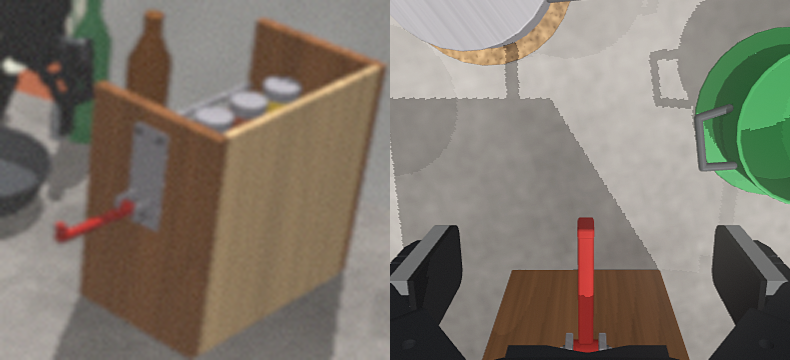

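The hook is down: its tip is at scene (350.7,206.7) and wrist (316,298). I'll check that it is level, then measure the lid handle.

```bash
python3 - <<'E'
from h import *
C=cam("wrist");S=cam("scene"); p=lambda n,P:print(n,np.round(P,1))
print(tri([ray(C,316,299),ray(S,351,205)])); 
for z in(188,178): p("tip",onz(C,316,299,z))
e=np.array([.975,-.221,0]);m=np.array([.221,.975,0])
for ang in(90,85,80):
    a=np.radians(ang); P=e*404+m*(471-115*np.sin(a)-18*np.cos(a)); P[2]=170+115*np.cos(a)+18*np.sin(a); print(ang,P.round(0),proj(S,P),proj(C,P))
go([480,-60,316])
E
```

```text
(array([476.24671379, 258.42631719, 191.44033025]), [np.float64(7.424690391471852), np.float64(7.424690391471832)])
tip [471.1 254.2 188. ]
tip [472.  258.3 178. ]
90 [473. 258. 188.] [347.6044294  206.41131193] [315.10256315 304.19732016]
85 [472. 257. 198.] [347.5189351  203.80195005] [315.0658183  308.60757647]
80 [472. 256. 208.] [347.62976807 201.13624424] [315.02845768 314.45449857]
shift [ 2.571e+02 -7.810e+01  1.000e-01] roll 0 yaw 167.3 pos [460.5 208.  315.6]
```

```bash
python3 - <<'E'
from h import *
go([515,40,290],116.3)
E
```

```text
shift [151.8 -90.3  25.8] roll 51.0 yaw 167.3 pos [460.5 208.  315.6]
```

>>> drive_tool([
  [-1, 152, -90, 26, 51],
  [-1, 152, -90, 26, 51],
  [-1, 152, -90, 26, 51],
  [-1, 152, -90, 26, 51],
  [-1, 152, -90, 26, 51],
  [-1, 152, -90, 26, 51],
  [-1, 152, -90, 26, 51],
  [-1, 152, -90, 26, 51],
  [-1, 152, -90, 26, 51],
])

```text
clock: 7.85
position: [515.1, 40.4, 290.9]
ee_rot: [-0.228, 0.974, -0.0, -0.0]
contact_force: [0.5, -1.1, 0.7]
gripper_width: 85.4
grasp_force: 0.0
```

```bash
python3 - <<'E'
from h import *
s=arm.read_state(); print(s['position'],s['contact_force']); i=arm.get_image("wrist"); cv2.imwrite("pics/w4.png",i)
E
```

```text
[515.13757554  40.36688633 290.86812288] [ 0.51033733 -1.07942162  0.72605464]
```

View pics/w4.png

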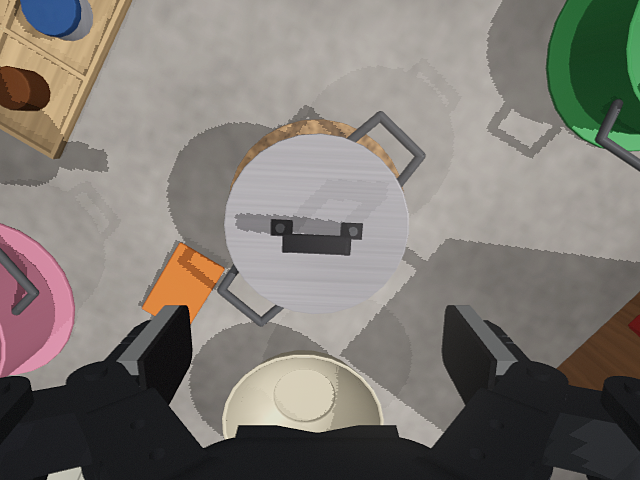

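The wrist view shows the handle strap centre at (317,244.5), tilted about 2°. The feet are at (281,228) and (352,230), and the lid disc centre is at (316.5,223.5).

```bash
python3 - <<'E'
from h import *
C=cam("wrist");T=cam("top");S=cam("scene"); p=lambda n,P:print(n,np.round(P,1))
i=cv2.imread("pics/w4.png"); g=i.max(2); m=(g[200:270,240:400]<60).astype(np.uint8)
n,l,st,ce=cv2.connectedComponentsWithStats(m); k=1+st[1:,4].argmax(); print(st[k],ce[k])
ys,xs=np.where(l==k); sel=ys+200>=238; print(cv2.minAreaRect(np.stack([xs[sel]+240,ys[sel]+200],1).astype(np.float32)))
p("strap141",onz(C,317,244.5,141));p("feet91",onz(C,316.5,229,91));p("disc91",onz(C,316.5,223.5,91))
print(tri([ray(C,317,244.5),ray(T,150+646/3.8,155+287/3.8)]),tri([ray(C,317,244.5),ray(S,265+193/3.2,130+415/3.2)]))
t=cv2.imread("pics/top0.png").max(2)[215:245,300:345]; n,l,st,ce=cv2.connectedComponentsWithStats((t<55).astype(np.uint8)); print(st[1:].tolist(),ce[1:]+[300,215])
E
```

```text
[  31   19   85   36 1064] [62.84586466 37.98684211]
((316.03802490234375, 245.22134399414062), (66.70117950439453, 14.811657905578613), 2.7927021980285645)
strap141 [528.8  46.6 141. ]
feet91 [529.4  46.4  91. ]
disc91 [525.2  44.3  91. ]
(array([523.70276352,  42.79712124, 164.51264093]), [np.float64(1.205686392543267), np.float64(1.2056863925431063)]) (array([532.02343437,  48.6894945 , 132.2784012 ]), [np.float64(1.3529068667948634), np.float64(1.3529068667948296)])
[[10, 10, 22, 12, 100], [7, 22, 2, 1, 2]] [[319.92 229.29]
 [307.5  237.  ]]
```

```bash
python3 - <<'E'
from h import *
go([529,46.5,97],113.8)
E
```

```text
shift [-15.2  -0.7 194. ] roll 2.6 yaw 116.4 pos [515.2  40.4 291. ]
```

>>> drive_tool([
  [-1, -15, -0.7, 40, 2.6],
  [-1, -15, -0.7, 85, 2.6],
  [-1, -15, -0.7, 130, 2.6],
  [-1, -15, -0.7, 165, 2.6],
  [-1, -15, -0.7, 185, 2.6],
  [-1, -15, -0.7, 194, 2.6],
  [-1, -15, -0.7, 194, 2.6],
  [1, -15, -0.7, 194, 2.6],
  [1, -15, -0.7, 194, 2.6],
  [1, -15, -0.7, 194, 2.6],
  [1, -15, -0.7, 194, 2.6],
  [1, -15, -0.7, 194, 2.6],
])

```text
clock: 9.1
position: [530.0, 46.5, 99.0]
ee_rot: [-0.205, 0.979, 0.0, 0.002]
contact_force: [-1.5, 0.6, 6.4]
gripper_width: 49.4
grasp_force: 63.0
```

>>> drive_tool([
  [1, 0, 0, -6, 0],
  [1, 0, 0, -15, 0],
  [1, 0, 0, -30, 0],
  [1, 0, 0, -50, 0],
  [1, 0, 0, -80, 0],
  [1, 0, 0, -110, 0],
  [1, 0, 0, -110, 0],
  [1, 0, 0, -110, 0],
])

```text
clock: 9.9
position: [528.4, 46.1, 207.3]
ee_rot: [-0.205, 0.979, 0.0, 0.0]
contact_force: [-0.4, 0.2, -3.9]
gripper_width: 49.6
grasp_force: 62.9
```

```bash
python3 - <<'E'
from h import *
s=arm.read_state(); print(s['position'],s['contact_force'],s['wrist_torque'],s['gripper_width']); i=arm.get_image("wrist"); cv2.imwrite("pics/w5.png",i)
e=np.array([.975,-.221,0]);m=np.array([.221,.975,0])
P=e*404+m*(471-190); P[2]=158; go(P,167.3)
E
```

```text
[528.44301514  46.10493575 207.30580006] [-0.36913239  0.23850585 -3.87279964] [0.04585739 0.11204067 0.00201082] 49.61088806962025
shift [ 10.1 155.9  48.3] roll -53.7 yaw 113.6 pos [527.8  45.9 206.1]
```

View pics/w5.png

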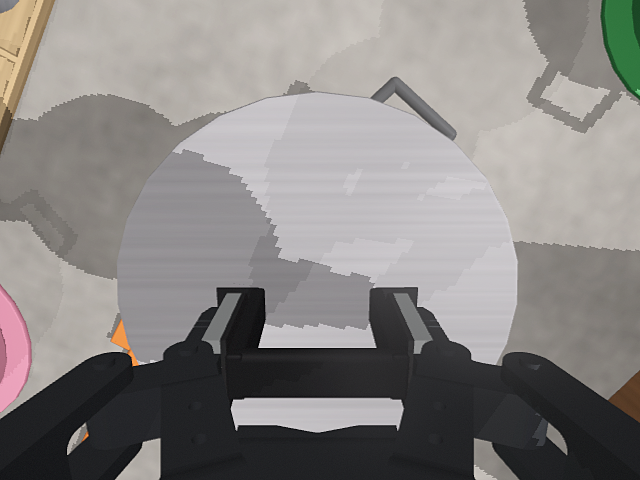

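```bash
python3 - <<'E'
from h import *
e=np.array([.975,-.221,0]);m=np.array([.221,.975,0])
P=e*403.6+m*(470-190); P[2]=163; go(P,167.3)
P=e*403.6+m*(470-81); P[2]=163; print(P)
E
```

```text
shift [ 11.  155.3  43.3] roll -53.7 yaw 113.6 pos [527.8  45.9 206.1]
[479.479  290.0794 163.    ]
```

>>> drive_tool([
  [1, 3, 25, 0, -8],
  [1, 5, 60, 0, -16],
  [1, 8, 95, 10, -24],
  [1, 11, 130, 25, -32],
  [1, 11, 155, 43, -40],
  [1, 11, 155, 43, -48],
  [1, 11, 155, 43, -53.7],
  [1, 11, 155, 43, -53.7],
  [1, 11, 155, 43, -53.7],
  [1, 11, 155, 43, -53.7],
])

```text
clock: 10.95
position: [456.5, 183.3, 163.8]
ee_rot: [-0.624, 0.781, 0.0, -0.001]
contact_force: [-0.3, -0.4, -3.1]
gripper_width: 49.3
grasp_force: 63.7
```

```bash
python3 - <<'E'
from h import *
s=arm.read_state(); print(s['position'],s['contact_force'],s['gripper_width']); go([479.5,290,163],167.3)
C=cam("wrist"); i=arm.get_image("wrist"); S=arm.get_image("scene"); a=cv2.resize(S[130:290,310:450],None,fx=2.5,fy=2.5,interpolation=cv2.INTER_CUBIC)
cv2.imwrite("pics/w6.png",np.hstack([a,i[80:480,120:520]]))
E
```

```text
[456.51479927 183.29067257 163.753441  ] [-0.32082948 -0.42310322 -3.12294385] 49.28648165138323
shift [-109.2    1.1    0.7] roll -0.1 yaw 167.2 pos [456.5 183.3 163.8]
```

View pics/w6.png

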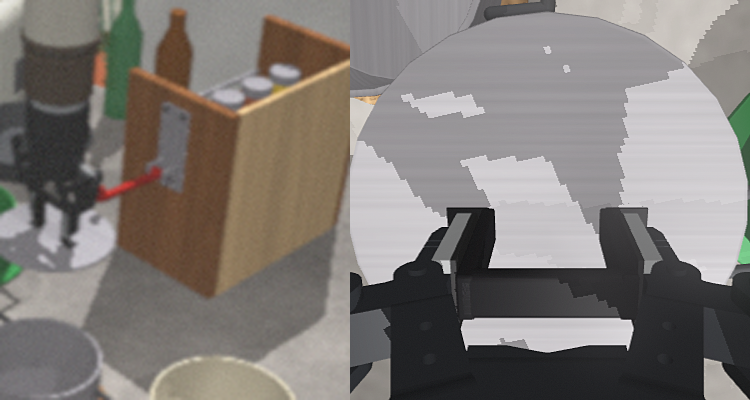

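The lid is lined up out beyond the hook's tip. I'll insert it in stages and watch the force.

>>> drive_tool([
  [1, -15, 1, 0.5, 0],
  [1, -30, 1, 0.5, 0],
  [1, -45, 1, 0.5, 0],
  [1, -60, 1, 0.5, 0],
  [1, -75, 1, 0.5, 0],
  [1, -75, 1, 0.5, 0],
])

```text
clock: 11.65
position: [473.0, 259.6, 163.7]
ee_rot: [-0.626, 0.78, -0.0, 0.001]
contact_force: [0.5, -1.0, -3.5]
gripper_width: 49.2
grasp_force: 63.7
```

>>> drive_tool([
  [1, -10, 0, 0, 0],
  [1, -20, 0, 0, 0],
  [1, -30, 0, 0, 0],
  [1, -34, 0, 0, 0],
  [1, -34, 0, 0, 0],
  [1, -34, 0, 6, 0],
  [1, -34, 0, 12, 0],
  [1, -34, 0, 16, 0],
  [1, -34, 0, 16, 0],
])

```text
clock: 12.55
position: [479.1, 289.6, 146.8]
ee_rot: [-0.625, 0.781, -0.0, -0.001]
contact_force: [1.6, 0.7, -3.6]
gripper_width: 49.3
grasp_force: 63.7
```

>>> drive_tool([
  [1, 0, 0, 3, 0],
  [1, 0, 0, 6, 0],
  [1, 0, 0, 8, 0],
  [1, 0, 0, 9, 0],
  [1, 0, 0, 9, 0],
])

```text
clock: 13.05
position: [479.6, 290.2, 138.7]
ee_rot: [-0.625, 0.781, -0.0, -0.0]
contact_force: [0.2, 0.1, -3.8]
gripper_width: 49.2
grasp_force: 63.7
```

>>> drive_tool([
  [1, 0, 0, 1, 0],
  [1, 0, 0, 2, 0],
  [1, 0, 0, 2, 0],
])

```text
clock: 13.35
position: [479.9, 290.4, 137.9]
ee_rot: [-0.625, 0.781, -0.0, 0.0]
contact_force: [-2.0, -1.0, 3.4]
gripper_width: 49.1
grasp_force: 64.6
```

Contact with the hook is confirmed, so I'll release and rise.

>>> drive_tool([
  [-1, 0, 0, 0, 0],
  [-1, 0, 0, 0, 0],
  [-1, 0, 0, 0, 0],
  [-1, 0, 0, 0, 0],
  [-1, 0, 0, 0, 0],
  [-1, 0, 0, -15, 0],
  [-1, 0, 0, -35, 0],
  [-1, 0, 0, -65, 0],
  [-1, 0, 0, -110, 0],
  [-1, 0, 0, -160, 0],
  [-1, 40, 0, -180, 0],
  [-1, 40, 0, -180, 0],
])

```text
clock: 14.55
position: [471.4, 249.7, 321.8]
ee_rot: [-0.624, 0.781, -0.0, 0.004]
contact_force: [0.4, 0.3, 1.8]
gripper_width: 85.6
grasp_force: 0.0
```

```bash
python3 - <<'E'
from h import *
s=arm.read_state(); print(s['position'],s['contact_force'],s['gripper_width'])
C=cam("wrist"); i=arm.get_image("wrist"); S=arm.get_image("scene"); cv2.imwrite("pics/w7f.png",i); a=cv2.resize(S[130:290,310:450],None,fx=2.5,fy=2.5,interpolation=cv2.INTER_CUBIC)
cv2.imwrite("pics/w7.png",np.hstack([a,i[80:480,120:520]]))
go([450,-270,300],113)
E
```

```text
[471.44667227 249.67650099 321.8213812 ] [0.42162393 0.31951747 1.82209554] 85.5686263334544
shift [512.6 -94.3  16.5] roll 54.3 yaw 167.3 pos [470.7 250.8 317.4]
```

View pics/w7.png

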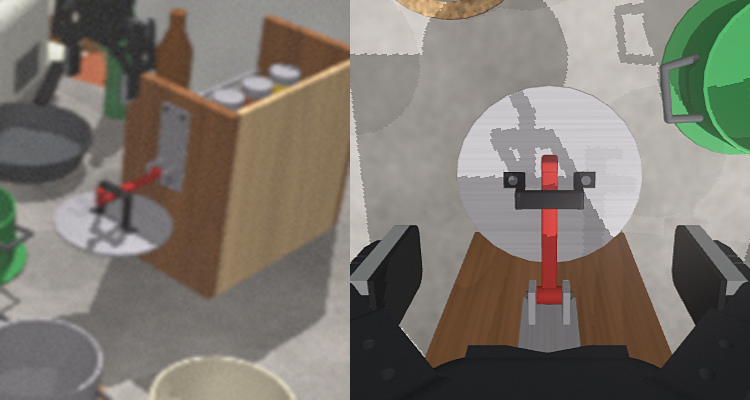

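The lid hangs by its handle on the level hook, with the strap inboard of the turned-up tip. Next are the pucks.

```bash
python3 - <<'E'
from h import *
go([460,-275,300],218.6)
E
```

```text
shift [ 515.3 -105.2   16.5] roll -51.3 yaw 167.3 pos [470.7 250.8 317.4]
```

>>> drive_tool([
  [-1, 515, -105, 16, -51.3],
  [-1, 515, -105, 16, -51.3],
  [-1, 515, -105, 16, -51.3],
  [-1, 515, -105, 16, -51.3],
  [-1, 515, -105, 16, -51.3],
  [-1, 515, -105, 16, -51.3],
  [-1, 515, -105, 16, -51.3],
  [-1, 515, -105, 16, -51.3],
  [-1, 515, -105, 16, -51.3],
  [-1, 515, -105, 16, -51.3],
  [-1, 515, -105, 16, -51.3],
  [-1, 515, -105, 16, -51.3],
])

```text
clock: 15.85
position: [459.8, -278.4, 297.7]
ee_rot: [0.9, -0.436, -0.003, 0.001]
contact_force: [-0.2, 1.5, -0.6]
gripper_width: 85.4
grasp_force: 0.0
```

```bash
cat >> h.py <<'E'
def brown(name):
    C=cam(name); i=arm.get_image(name); m=cv2.inRange(cv2.cvtColor(i,cv2.COLOR_BGR2HSV),(3,120,15),(14,255,125))
    m=cv2.morphologyEx(m,cv2.MORPH_OPEN,np.ones((3,3)))
    n,l,st,ce=cv2.connectedComponentsWithStats(m)
    return C,i,[(st[k].tolist(),ce[k].round(1)) for k in range(1,n) if st[k][4]>80]
E
python3 - <<'E'
from h import *
print(arm.read_state()['position'])
for n in("wrist","top"):
    C,i,b=brown(n); cv2.imwrite(f"pics/{n}8.png",i)
    for st,ce in b: print(n,st,ce,onz(C,*ce,36).round(1),onz(C,*ce,20).round(1))
T=cam("top")
g=cv2.cvtColor(i,cv2.COLOR_BGR2GRAY)[190:280,275:365]
c=cv2.HoughCircles(cv2.resize(g,None,fx=4,fy=4,interpolation=cv2.INTER_CUBIC),cv2.HOUGH_GRADIENT,2,40,param1=100,param2=40,minRadius=90,maxRadius=130)
if c is not None:
    for x,y,r in c[0][:4]: print("circle",x/4+275,y/4+190,r/4,onz(T,x/4+275,y/4+190,86).round(1))
E
```

```text
[ 459.78969272 -278.43314491  297.67934364]
wrist [207, 142, 43, 39, 1318] [228.  161.2] [ 546.1 -254.8   36. ] [ 547.9 -251.7   20. ]
wrist [380, 206, 38, 36, 953] [400.4 222.9] [ 378.  -310.8   36. ] [ 373.1 -310.    20. ]
top [47, 170, 121, 70, 3324] [ 91.  207.6] [588.7 688.4  36. ] [591. 695.  20.]
top [175, 197, 29, 34, 649] [189.1 214.3] [576.1 412.4  36. ] [578.2 416.2  20. ]
top [162, 241, 33, 29, 700] [178.1 255.5] [459.6 437.8  36. ] [460.6 441.9  20. ]
top [438, 285, 14, 12, 143] [444.6 290.6] [ 378.8 -306.3   36. ] [ 379.  -309.4   20. ]
top [13, 306, 44, 24, 857] [ 33.8 317.3] [279.7 827.6  36. ] [279.  835.5  20. ]
circle 319.75 231.75 26.7 [529.8  43.7  86. ]
circle 342.25 227.25 25.6 [543.5 -17.2  86. ]
```

View pics/wrist8.png

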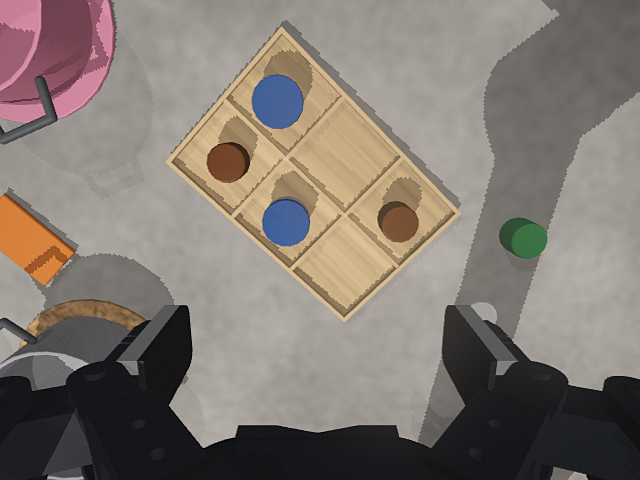

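Wrist view: pucks A (228,162) and B (400,222), with both tins in place. The closing direction (horizontal in the image) is clear for A.

```bash
python3 - <<'E'
from h import *
C=cam("wrist");T=cam("top"); P=tri([ray(C,400,222.5),ray(T,444.6,290.6)]); print(P)
print(tri([ray(C,228.5,162),ray(T,424.7,230)]))
go([546.5,-252,17])
E
```

```text
(array([ 378.64298384, -307.09841899,   33.18421859]), [np.float64(0.3522152512578788), np.float64(0.35221525125792935)])
(array([ 546.72114746, -249.92251722,   34.33284117]), [np.float64(0.4327362573678646), np.float64(0.43273625736799876)])
shift [ 36.8 -82.4 281.2] roll 0 yaw -141.5 pos [ 460.2 -275.   298.5]
```

>>> drive_tool([
  [-0.4, 36, -83, 0, 0],
  [-0.4, 36, -83, 40, 0],
  [-0.4, 36, -83, 90, 0],
  [-0.4, 36, -83, 140, 0],
  [-0.4, 36, -83, 190, 0],
  [-0.4, 36, -83, 230, 0],
  [-0.4, 36, -83, 260, 0],
  [-0.4, 36, -83, 281, 0],
  [-0.4, 36, -83, 281, 0],
  [1, 36, -83, 281, 0],
  [1, 36, -83, 281, 0],
  [1, 36, -83, 281, 0],
])

```text
clock: 17.15
position: [549.1, -250.3, 21.6]
ee_rot: [0.901, -0.433, 0.002, -0.0]
contact_force: [0.2, 0.2, -0.9]
gripper_width: 35.6
grasp_force: 59.8
```

>>> drive_tool([
  [1, 0, 0, 0, 0],
  [1, 0, 0, 0, 0],
  [1, 0, 0, -10, 0],
  [1, 0, 0, -40, 0],
  [1, 0, 0, -90, 0],
  [1, 0, 0, -140, 0],
  [1, 0, 0, -140, 0],
  [1, 0, 0, -140, 0],
])

```text
clock: 17.95
position: [548.2, -250.8, 161.8]
ee_rot: [0.901, -0.434, 0.002, -0.001]
contact_force: [-0.5, -0.2, -0.8]
gripper_width: 35.8
grasp_force: 60.0
```

```bash
python3 - <<'E'
from h import *
s=arm.read_state(); print(s['gripper_width'],s['grasp_force'])
u=np.array([-.2,.98]); go([527,20,160]); go([527,20,50])
E
```

```text
35.8158319577614 60.00877261161804
shift [-224.8 -152.4    1.7] roll 0 yaw -141.4 pos [ 548.2 -250.8  161.8]
shift [-225.1 -152.1  111.7] roll 0 yaw -141.4 pos [ 548.2 -250.8  161.8]
```

>>> drive_tool([
  [1, -35, -28, 0, 0],
  [1, -72, -57, 0, 0],
  [1, -110, -88, 0, 0],
  [1, -148, -118, 0, 0],
  [1, -185, -147, 0, 0],
  [1, -213, -170, 0, 0],
  [1, -213, -170, 0, 0],
  [1, -213, -170, 30, 0],
  [1, -213, -170, 60, 0],
  [1, -213, -170, 90, 0],
  [1, -213, -170, 120, 0],
  [1, -213, -170, 120, 0],
])

```text
clock: 19.15
position: [543.9, 20.4, 35.0]
ee_rot: [0.901, -0.434, -0.004, 0.004]
contact_force: [-0.1, -0.2, -0.1]
gripper_width: 35.6
grasp_force: 63.8
```

>>> drive_tool([
  [1, 0, 0, 2, 0],
  [0.2, 0, 0, 2, 0],
  [-0.2, 0, 0, 2, 0],
  [-0.2, 0, 0, 2, 0],
  [-0.2, 0, 0, 2, 0],
  [-0.2, 0, 0, -20, 0],
  [-0.2, 0, 0, -60, 0],
  [-0.2, 0, 0, -110, 0],
  [-0.2, 50, 0, -150, 0],
  [-0.2, 100, 0, -150, 0],
  [-0.2, 150, 0, -150, 0],
  [-0.2, 150, 0, -150, 0],
])

```text
clock: 20.35
position: [643.5, -98.6, 190.3]
ee_rot: [0.9, -0.435, 0.001, -0.0]
contact_force: [-0.2, -0.0, -0.1]
gripper_width: 51.4
grasp_force: 0.0
```

```bash
python3 - <<'E'
from h import *
s=arm.read_state(); print(s['position'],s['gripper_width'])
C,i,b=brown("wrist"); 
for st,ce in b: print(st,ce,onz(C,*ce,36).round(1))
C,i,b=brown("top"); cv2.imwrite("pics/top9.png",i)
for st,ce in b: 
  if ce[0]>250: print("top",st,ce,onz(C,*ce,36).round(1))
go([400,-270,250])
E
```

```text
[643.46544972 -98.55976427 190.29327278] 51.401364393660025
top [438, 285, 14, 13, 149] [444.7 290.8] [ 378.3 -306.5   36. ]
shift [-14.8 297.  -60.7] roll 0 yaw -141.5 pos [641.6 -96.8 189.2]
```

>>> drive_tool([
  [-0.4, 1, 50, 0, 0],
  [-0.4, 1, 100, 0, 0],
  [-0.4, 1, 150, 0, 0],
  [-0.4, 1, 200, 0, 0],
  [-0.4, 1, 250, 0, 0],
  [-0.4, 1, 300, 0, 0],
  [-0.4, 1, 336.5, 0, 0],
  [-0.4, 1, 336.5, 0, 0],
  [-0.4, 1, 336.5, 0, 0],
])

```text
clock: 21.35
position: [378.4, -305.5, 190.2]
ee_rot: [0.901, -0.433, 0.0, -0.0]
contact_force: [0.7, -0.7, 0.3]
gripper_width: 60.0
grasp_force: 0.0
```

```bash
python3 - <<'E'
from h import *
print(arm.read_state()['position'])
for n in("wrist","top"):
  C,i,b=brown(n)
  for st,ce in b: 
    if n!="top" or ce[0]>250: print(n,st,ce,onz(C,*ce,34).round(1))
go([378.5,-307,17])
E
```

```text
[ 378.35592751 -305.47642296  190.1679569 ]
wrist [297, 189, 49, 43, 851] [325.  206.4] [ 380.5 -318.8   34. ]
top [323, 221, 12, 13, 124] [328.3 227. ] [549.4  20.9  34. ]
shift [  0.6   2.1 173. ] roll 0 yaw -141.3 pos [ 379.7 -305.2  190. ]
```

```bash
python3 - <<'E'
from h import *
C=cam("wrist"); i=arm.get_image("wrist"); h=cv2.cvtColor(i,cv2.COLOR_BGR2HSV)
for r in range(180,262,4): print(r,h[r,300:350:4].tolist() if r%16==4 else '', i[r,322].tolist())
for P in([378.5,-307,36],[378.5,-307,4]): print(proj(C,P))
cv2.imwrite("pics/w10.png",cv2.resize(i[150:290,250:400],None,fx=4,fy=4))
E
```

```text
180 [[18, 89, 195], [18, 86, 208], [18, 96, 167], [17, 95, 153], [17, 96, 157], [17, 95, 156], [17, 94, 154], [17, 97, 155], [17, 96, 157], [18, 98, 151], [17, 96, 146], [17, 94, 146], [17, 93, 153]] [97, 131, 155]
184  [98, 133, 156]
188  [100, 135, 160]
192  [40, 58, 79]
196 [[18, 88, 200], [18, 104, 150], [15, 138, 76], [14, 131, 76], [14, 135, 83], [13, 144, 101], [12, 145, 116], [14, 137, 82], [13, 126, 79], [14, 131, 76], [17, 95, 159], [17, 96, 154], [17, 95, 156]] [45, 69, 104]
200  [51, 81, 124]
204  [54, 85, 126]
208  [53, 83, 125]
212 [[12, 153, 122], [13, 151, 125], [12, 148, 126], [13, 150, 126], [12, 148, 126], [12, 149, 125], [12, 151, 127], [12, 151, 125], [12, 148, 124], [12, 146, 124], [13, 149, 123], [12, 145, 125], [18, 86, 208]] [52, 82, 126]
216  [53, 82, 126]
220  [53, 82, 126]
224  [54, 84, 128]
228 [[13, 153, 127], [12, 147, 130], [12, 148, 131], [12, 146, 131], [12, 146, 131], [12, 141, 130], [12, 145, 130], [13, 143, 128], [12, 145, 127], [12, 144, 126], [13, 147, 125], [12, 148, 122], [18, 90, 189]] [56, 86, 129]
232  [58, 87, 131]
236  [59, 88, 132]
240  [59, 89, 133]
244 [[18, 94, 171], [17, 95, 167], [19, 82, 223], [19, 82, 218], [14, 120, 151], [13, 135, 136], [13, 140, 131], [16, 107, 158], [18, 85, 203], [18, 85, 197], [18, 88, 195], [18, 89, 193], [18, 88, 192]] [62, 93, 135]
248  [134, 175, 203]
252  [133, 174, 202]
256  [152, 196, 225]
260 [[18, 80, 227], [18, 85, 213], [18, 85, 216], [18, 94, 177], [18, 94, 171], [17, 95, 166], [18, 80, 225], [18, 85, 211], [17, 85, 200], [17, 94, 157], [18, 93, 153], [17, 95, 110], [18, 81, 221]] [149, 192, 220]
[318.64327363 221.98255517]
[318.47701364 213.3208596 ]
```

View pics/w10.png

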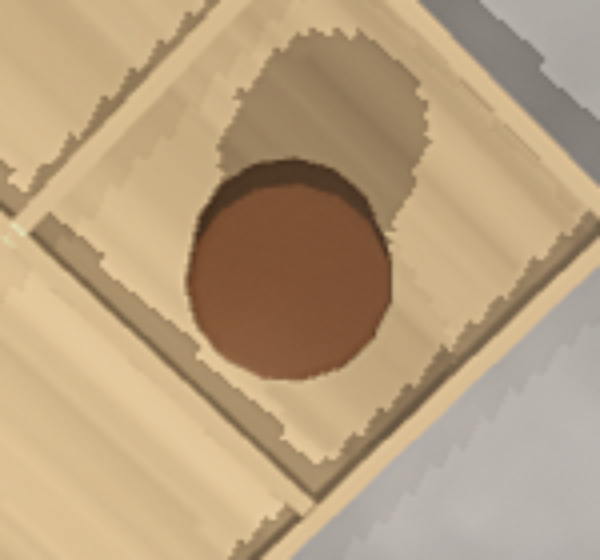

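The puck's top is centred at wrist (322.5,220), within about 2 mm of the estimate, so I'll grasp it.

>>> drive_tool([
  [-0.4, 1.5, 3.5, 45, 0],
  [-0.4, 1.5, 3.5, 95, 0],
  [-0.4, 1.5, 3.5, 140, 0],
  [-0.4, 1.5, 3.5, 165, 0],
  [-0.4, 1.5, 3.5, 173, 0],
  [-0.4, 1.5, 3.5, 173, 0],
  [1, 1.5, 3.5, 173, 0],
  [1, 1.5, 3.5, 173, 0],
  [1, 1.5, 3.5, 173, 0],
  [1, 1.5, 3.5, 173, 0],
  [1, 1.5, 3.5, 173, 0],
])

```text
clock: 22.6
position: [379.0, -310.0, 18.7]
ee_rot: [0.901, -0.433, 0.002, -0.0]
contact_force: [0.2, 2.8, 7.1]
gripper_width: 35.5
grasp_force: 60.2
```

>>> drive_tool([
  [1, 0, 0, -10, 0],
  [1, 0, 0, -40, 0],
  [1, 0, 0, -90, 0],
  [1, 0, 0, -140, 0],
  [1, 0, 0, -150, 0],
  [1, 0, 0, -150, 0],
  [1, 0, 0, -150, 0],
])

```text
clock: 23.3
position: [376.2, -308.9, 166.0]
ee_rot: [0.901, -0.434, -0.001, -0.0]
contact_force: [-0.8, 0.3, -1.1]
gripper_width: 35.6
grasp_force: 60.0
```

```bash
python3 - <<'E'
from h import *
s=arm.read_state(); print(s['gripper_width'],s['grasp_force'])
go([511,69,170]); go([511,69,42])
E
```

```text
35.56810623757324 59.95420217514038
shift [-211.2 -341.1   -3.7] roll 0 yaw -141.4 pos [ 376.2 -308.9  166. ]
shift [-211.  -341.1  124.3] roll 0 yaw -141.4 pos [ 376.2 -308.9  166. ]
```

>>> drive_tool([
  [1, -25, -40, 0, 0],
  [1, -52, -84, 0, 0],
  [1, -79, -127, 0, 0],
  [1, -106, -171, 0, 0],
  [1, -133, -214, 0, 0],
  [1, -160, -257, 0, 0],
  [1, -186, -300, 0, 0],
  [1, -211, -341, 0, 0],
  [1, -211, -341, 0, 0],
  [1, -211, -341, 0, 0],
])

```text
clock: 24.3
position: [510.8, 69.1, 164.2]
ee_rot: [0.902, -0.432, -0.002, 0.002]
contact_force: [0.1, -0.1, -0.7]
gripper_width: 35.9
grasp_force: 60.1
```

>>> drive_tool([
  [1, 0, 0, 30, 0],
  [1, 0, 0, 60, 0],
  [1, 0, 0, 90, 0],
  [1, 0, 0, 120, 0],
  [1, 0, 0, 122, 0],
  [1, 0, 0, 122, 0],
  [0.2, 0, 0, 122, 0],
  [-0.2, 0, 0, 122, 0],
  [-0.2, 0, 0, 122, 0],
  [-0.2, 0, 0, 122, 0],
])

```text
clock: 25.3
position: [512.3, 68.5, 45.7]
ee_rot: [0.901, -0.433, 0.001, -0.001]
contact_force: [0.1, -0.2, -0.4]
gripper_width: 51.3
grasp_force: 0.0
```

>>> drive_tool([
  [-0.2, 0, 0, -20, 0],
  [-0.2, 0, 0, -60, 0],
  [-0.2, 0, 0, -110, 0],
  [-1, 0, 0, -150, 0],
  [-1, 50, 0, -160, 0],
  [-1, 100, 0, -160, 0],
  [-1, 150, 0, -160, 0],
  [-1, 150, 0, -160, 0],
  [-1, 150, 0, -160, 0],
])

```text
clock: 26.2
position: [605.6, -49.9, 204.2]
ee_rot: [0.901, -0.434, -0.0, 0.0]
contact_force: [-0.5, 0.6, -0.8]
gripper_width: 85.4
grasp_force: 0.0
```

```bash
python3 - <<'E'
from h import *
s=arm.read_state(); print(s['position'],s['gripper_width'])
C,i,b=brown("top"); cv2.imwrite("pics/top11.png",i)
for st,ce in b: 
  if ce[0]>250: print("top",st,ce,onz(C,*ce,42).round(1))
e=np.array([.975,-.221,0]);m=np.array([.221,.975,0]); P=e*403.6+m*369; P[2]=320; go(P,167.3)
E
```

```text
[605.57904359 -49.90549682 204.24954293] 85.39541638103867
top [323, 221, 12, 13, 122] [328.2 227.1] [548.2  21.1  42. ]
shift [-331.   -97.7 -115.3] roll 51.3 yaw -141.4 pos [605.1 -49.  204.5]
```

>>> drive_tool([
  [-1, 0, 0, -50, 0],
  [-1, 0, 0, -100, 0],
  [-1, -331, -98, -115, 51.3],
  [-1, -331, -98, -115, 51.3],
  [-1, -331, -98, -115, 51.3],
  [-1, -331, -98, -115, 51.3],
  [-1, -331, -98, -115, 51.3],
  [-1, -331, -98, -115, 51.3],
  [-1, -331, -98, -115, 51.3],
  [-1, -331, -98, -115, 51.3],
  [-1, -331, -98, -115, 51.3],
  [-1, -331, -98, -115, 51.3],
])

```text
clock: 27.45
position: [474.1, 271.5, 320.1]
ee_rot: [-0.626, 0.78, 0.0, 0.0]
contact_force: [-0.5, 0.5, 0.2]
gripper_width: 85.3
grasp_force: 0.0
```

```bash
python3 - <<'E'
from h import *
s=arm.read_state(); print(s['position'],s['gripper_width'])
C,i,b=brown("top")
for st,ce in b: 
  if ce[0]>250: print("top",st,ce,onz(C,*ce,42).round(1))
w=arm.get_image("wrist"); Cw=cam("wrist"); s2=arm.get_image("scene"); print(arm.read_state()['position'])
a=cv2.resize(i[190:320,290:480],None,fx=2.1,fy=2.1,interpolation=cv2.INTER_CUBIC); d=cv2.resize(s2[250:330,280:380],None,fx=3,fy=3,interpolation=cv2.INTER_CUBIC)
cv2.imwrite("pics/w12f.png",w)
W=w[80:480,120:520]; L=np.zeros((400,399,3),np.uint8); L[:273,:399]=a[:273,:399]; L[273:,:]=0; dd=cv2.resize(d,(159,127)); L[273:,:159]=dd
cv2.imwrite("pics/w12.png",np.hstack([L,W]))
E
```

```text
[474.05912576 271.50928635 320.13075324] 85.31693237702302
top [323, 221, 12, 13, 122] [328.2 227.1] [548.2  21.1  42. ]
top [305, 234, 12, 12, 121] [310.7 239.6] [512.   69.1  42. ]
[475.22132976 270.1128014  319.97365875]
```

View pics/w12.png

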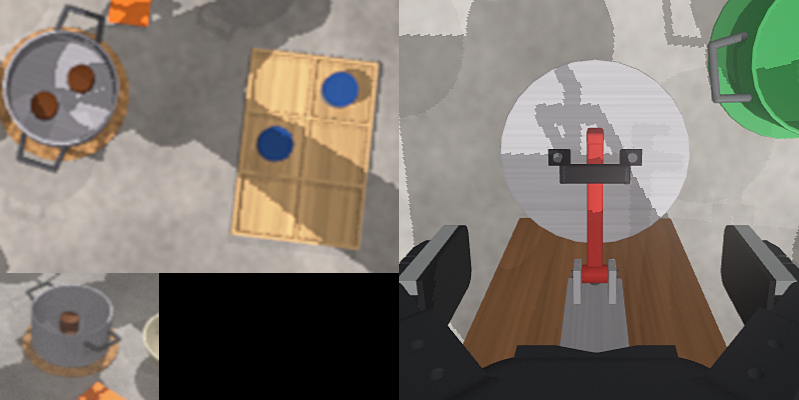

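Both pucks are standing in the pot, both tins are still in the tray, and the lid is still hanging. The strap centre is at wrist (316,253) and the feet midpoint at (316,237).

```bash
python3 - <<'E'
from h import *
C=cam("wrist"); w=cv2.imread("pics/w12f.png")
print(onz(C,316,253,180),onz(C,316,237,130))
m=(w[215:275,270:375].max(2)<60).astype(np.uint8); n,l,st,ce=cv2.connectedComponentsWithStats(m); k=1+st[1:,4].argmax(); print(st[1:].tolist(),ce[k]+[270,215])
ys,xs=np.where(m>0); print(cv2.minAreaRect(np.stack([xs,ys],1).astype(np.float32)))
go([479.9,290.4,137.9],167.3)
E
```

```text
[479.68080196 287.77179578 180.        ] [480.105383   289.05573748 130.        ]
[[0, 14, 71, 34, 422], [72, 14, 12, 2, 12], [85, 14, 1, 1, 1], [87, 14, 1, 1, 1], [89, 14, 1, 1, 1], [91, 14, 2, 1, 2], [16, 34, 3, 5, 8], [22, 34, 1, 1, 1], [21, 36, 1, 1, 1], [24, 36, 1, 1, 1], [16, 39, 2, 2, 2], [17, 42, 1, 1, 1], [16, 43, 5, 3, 9], [22, 43, 1, 1, 1], [49, 45, 1, 1, 1], [16, 47, 24, 1, 24], [41, 47, 1, 1, 1]] [288.40995261 240.7014218 ]
((46.0, 30.5), (33.0, 92.0), 90.0)
shift [-2.080e+01 -1.000e-01  1.821e+02] roll 0.0 yaw 167.3 pos [475.2 270.1 320. ]
```

>>> drive_tool([
  [-1, -20, 0, 30, 0],
  [-1, -20, 0, 75, 0],
  [-1, -20, 0, 115, 0],
  [-1, -20, 0, 145, 0],
  [-1, -20, 0, 168, 0],
  [-1, -20, 0, 181, 0],
  [-1, -20, 0, 181, 0],
  [1, -20, 0, 181, 0],
  [1, -20, 0, 181, 0],
  [1, -20, 0, 181, 0],
  [1, -20, 0, 181, 0],
  [1, -20, 0, 181, 0],
])

```text
clock: 28.8
position: [480.4, 290.6, 140.3]
ee_rot: [-0.625, 0.781, -0.0, 0.001]
contact_force: [-0.5, -1.7, 4.5]
gripper_width: 49.4
grasp_force: 61.7
```

>>> drive_tool([
  [1, 0, 0, -5, 0],
  [1, 0, 0, -12, 0],
  [1, 0, 0, -20, 0],
  [1, 0, 0, -25, 0],
  [1, 0, 0, -25, 0],
  [1, 0, 0, -25, 0],
])

```text
clock: 29.4
position: [479.6, 290.4, 163.7]
ee_rot: [-0.625, 0.781, 0.0, -0.0]
contact_force: [1.1, 0.2, -4.2]
gripper_width: 49.3
grasp_force: 62.4
```

>>> drive_tool([
  [1, 12, 0, 0, 0],
  [1, 27, 0, 0, 0],
  [1, 42, 0, 0, 0],
  [1, 57, 0, 0, 0],
  [1, 75, 0, 0, 0],
  [1, 95, 0, 0, 0],
  [1, 120, 0, 0, 0],
  [1, 120, 0, 0, 0],
  [1, 120, 0, 0, 0],
])

```text
clock: 30.3
position: [453.4, 172.2, 164.2]
ee_rot: [-0.624, 0.781, -0.0, 0.001]
contact_force: [0.4, 0.5, -2.6]
gripper_width: 49.1
grasp_force: 62.5
```

```bash
python3 - <<'E'
from h import *
s=arm.read_state(); print(s['position'],s['contact_force'],s['gripper_width'],s['wrist_torque'])
T=cam("top"); go([529.5,45,164],113.7)
C=cam("wrist"); cv2.imwrite("pics/w13.png",arm.get_image("wrist"))
i=cv2.imread("pics/top11.png")
E
```

```text
[453.44037621 172.20845786 164.20908713] [ 0.42447148  0.53870615 -2.5674706 ] 49.126561914174616 [ 0.09951196 -0.01363654 -0.03835336]
shift [ 107.3 -102.2    0.2] roll 53.6 yaw 167.3 pos [453.4 172.2 164.2]
```

>>> drive_tool([
  [1, 15, -15, -3, 8],
  [1, 30, -30, -6, 16],
  [1, 50, -48, -6, 24],
  [1, 70, -66, -6, 32],
  [1, 90, -85, -6, 40],
  [1, 106, -102, -6, 48],
  [1, 106, -102, -6, 53.6],
  [1, 106, -102, -6, 53.6],
  [1, 106, -102, -6, 53.6],
  [1, 106, -102, -6, 53.6],
])

```text
clock: 31.35
position: [529.7, 48.1, 169.8]
ee_rot: [-0.207, 0.978, 0.0, 0.0]
contact_force: [-0.6, 0.0, -3.4]
gripper_width: 48.9
grasp_force: 63.3
```

```bash
python3 - <<'E'
from h import *
go([529.4,46.3,101],113.7)
E
```

```text
shift [ 1.  -1.5 68.8] roll 0.2 yaw 113.9 pos [529.7  48.1 169.8]
```

>>> drive_tool([
  [1, 1, -1.5, 15, 0],
  [1, 1, -1.5, 35, 0],
  [1, 1, -1.5, 50, 0],
  [1, 1, -1.5, 57, 0],
  [1, 1, -1.5, 61, 0],
  [1, 1, -1.5, 64, 0],
  [1, 1, -1.5, 66, 0],
  [1, 1, -1.5, 66, 0],
])

```text
clock: 32.15
position: [529.6, 45.9, 104.1]
ee_rot: [-0.206, 0.979, 0.0, 0.0]
contact_force: [0.1, -0.1, -3.0]
gripper_width: 49.5
grasp_force: 63.4
```

>>> drive_tool([
  [1, 0, 0, 1.5, 0],
  [1, 0, 0, 3, 0],
  [1, 0, 0, 4, 0],
  [1, 0, 0, 4, 0],
])

```text
clock: 32.55
position: [529.9, 45.8, 101.5]
ee_rot: [-0.206, 0.979, -0.0, 0.001]
contact_force: [-2.8, -0.9, 5.3]
gripper_width: 49.5
grasp_force: 64.2
```

Contact came at the expected seated height. I'll release, rise and check.

>>> drive_tool([
  [-1, 0, 0, 0, 0],
  [-1, 0, 0, 0, 0],
  [-1, 0, 0, 0, 0],
  [-1, 0, 0, 0, 0],
  [-1, 0, 0, 0, 0],
  [-1, 0, 0, -15, 0],
  [-1, 0, 0, -45, 0],
  [-1, 0, 0, -90, 0],
  [-1, 0, 0, -140, 0],
  [-1, 14, 0, -190, 0],
  [-1, 14, 0, -190, 0],
  [-1, 14, 0, -190, 0],
])

```text
clock: 33.75
position: [516.8, 40.3, 291.2]
ee_rot: [-0.206, 0.979, 0.001, 0.002]
contact_force: [-0.2, -0.1, -0.6]
gripper_width: 85.4
grasp_force: 0.0
```

```bash
python3 - <<'E'
from h import *
print(arm.read_state()['position']); C=cam("wrist"); i=arm.get_image("wrist"); cv2.imwrite("pics/w14.png",i)
o=cv2.imread("pics/w4.png")
def lid(i,tag):
    h=cv2.cvtColor(i,cv2.COLOR_BGR2HSV); roi=i[200:270,240:400].max(2)<60
    n,l,st,ce=cv2.connectedComponentsWithStats(roi.astype(np.uint8)); k=1+st[1:,4].argmax(); print(tag,st[k],ce[k]+[240,200])
    ys,xs=np.where(l==k); sel=ys>ce[k][1]; print(cv2.minAreaRect(np.stack([xs[sel],ys[sel]],1).astype(np.float32)))
    m=cv2.inRange(h,(105,5,110),(150,40,230))[100:340,190:450]; m=cv2.morphologyEx(m,cv2.MORPH_OPEN,np.ones((5,5))); cs,_=cv2.findContours(m,0,2); c=cv2.convexHull(max(cs,key=cv2.contourArea)); print(cv2.fitEllipse(c),cv2.contourArea(c))
lid(o,"before"); lid(i,"now")
e=np.array([.975,-.221,0]);m=np.array([.221,.975,0]); P=e*403.6+m*(470-115); P[2]=300; go(P,167.3)
E
```

```text
[516.76585068  40.27811179 291.23931373]
before [  31   19   85   36 1064] [302.84586466 237.98684211]
((76.03797912597656, 45.22136688232422), (66.70117950439453, 14.811657905578613), 2.7927021980285645)Traceback (most recent call last):
  File "<stdin>", line 9, in <module>
  File "<stdin>", line 8, in lid
cv2.error: OpenCV(4.12.0) /io/opencv/modules/imgproc/src/shapedescr.cpp:361: error: (-201:Incorrect size of input array) There should be at least 5 points to fit the ellipse in function 'fitEllipseNoDirect'
```

```bash
python3 - <<'E'
from h import *
for f in("w4","w14"):
    i=cv2.imread(f"pics/{f}.png"); h=cv2.cvtColor(i,cv2.COLOR_BGR2HSV); print(h[170,300],h[290,320],i[170,300])
    roi=(i[200:270,240:400].max(2)<60).astype(np.uint8); n,l,st,ce=cv2.connectedComponentsWithStats(roi); k=1+st[1:,4].argmax(); print(f,st[k],ce[k]+[240,200])
    g=cv2.medianBlur(cv2.cvtColor(i,cv2.COLOR_BGR2GRAY),5)[100:350,180:460]; c=cv2.HoughCircles(g,cv2.HOUGH_GRADIENT,1,200,param1=80,param2=20,minRadius=80,maxRadius=105); print(c)
e=np.array([.975,-.221,0]);m=np.array([.221,.975,0]); P=e*403.6+m*(470-115); P[2]=300; go(P,167.3)
E
```

```text
[150   4 179] [150   4 177] [179 176 179]
w4 [  31   19   85   36 1064] [302.84586466 237.98684211]
[[[136.5 126.5  92.3]]]
[158   6 182] [150   4 175] [181 178 182]
w14 [  31   18   92   32 1140] [304.11491228 235.28157895]
[[[135.5 120.5  91.2]]]
shift [-46.9 216.2 -10.5] roll -53.6 yaw 113.7 pos [516.1  40.1 289.4]
```

>>> drive_tool([
  [-1, -15, 50, -10, -8],
  [-1, -30, 100, -10, -17],
  [-1, -47, 150, -10, -25],
  [-1, -47, 200, -10, -34],
  [-1, -47, 216, -10, -42],
  [-1, -47, 216, -10, -50],
  [-1, -47, 216, -10, -53.6],
  [-1, -47, 216, -10, -53.6],
  [-1, -47, 216, -10, -53.6],
])

```text
clock: 34.7
position: [472.4, 256.5, 298.1]
ee_rot: [-0.624, 0.781, -0.0, -0.002]
contact_force: [-0.8, 0.7, -0.6]
gripper_width: 85.9
grasp_force: 0.0
```

```bash
python3 - <<'E'
from h import *
e=np.array([.975,-.221,0]);m=np.array([.221,.975,0]); P=e*403.6+m*366; P[2]=151; go(P,167.3)
C=cam("wrist"); i=arm.get_image("wrist"); mk=cv2.inRange(cv2.cvtColor(i,cv2.COLOR_BGR2HSV),(0,150,90),(6,255,255)); n,l,st,ce=cv2.connectedComponentsWithStats(mk); k=1+st[1:,4].argmax(); print(st[k],ce[k]); print(onz(C,ce[k][0],st[k][1],188), onz(C,ce[k][0],st[k][1],166),P)
S=arm.get_image("scene"); cv2.imwrite("pics/s15.png",S); o=cv2.imread("pics/scene0.png")
d=cv2.absdiff(S,o).max(2)[245:325,285:370]; print("scene diff pot",(d>40).sum(),np.argwhere(d>40).mean(0) if (d>40).any() else '')
E
```

```text
shift [-11.7   0.2 147.1] roll -0.0 yaw 167.3 pos [472.4 256.5 298.1]
[ 303  236   28  161 2908] [316.88376891 320.7778542 ]
[471.50300141 254.52495474 188.        ] [472.70632539 259.98093798 166.        ] [474.396  267.6544 151.    ]
scene diff pot 802 [37.07107232 30.75935162]
```

>>> drive_tool([
  [-1, -11.7, 0, 40, 0],
  [-1, -11.7, 0, 85, 0],
  [-1, -11.7, 0, 125, 0],
  [-1, -11.7, 0, 147, 0],
  [-1, -11.7, 0, 147, 0],
  [1, -11.7, 0, 147, 0],
  [1, -11.7, 0, 147, 0],
  [1, -11.7, 0, 147, 0],
  [1, -11.7, 0, 147, 0],
  [1, -11.7, 0, 147, 0],
  [1, -11.7, 0, 147, 0],
  [1, -11.7, 0, 147, 0],
])

```text
clock: 36.0
position: [474.9, 268.4, 153.7]
ee_rot: [-0.625, 0.781, 0.0, 0.0]
contact_force: [-4.9, 0.7, 6.4]
gripper_width: 11.1
grasp_force: 58.7
```

>>> drive_tool([
  [1, -1, 0, -14.5, 0],
  [1, -4, 0, -28.7, 0],
  [1, -9, 0, -42.3, 0],
  [1, -15.8, 0, -55.1, 0],
  [1, -24.3, 0, -66.8, 0],
  [1, -34.4, 0, -77.3, 0],
  [1, -45.8, 0, -86.2, 0],
  [1, -58.4, 0, -93.5, 0],
  [1, -71.9, 0, -98.9, 0],
  [1, -86, 0, -102.4, 0],
  [1, -96, 0, -103.5, 0],
  [1, -96, 0, -103.5, 0],
])

```text
clock: 37.2
position: [495.5, 360.2, 255.4]
ee_rot: [-0.625, 0.781, -0.001, -0.003]
contact_force: [-2.6, -4.3, 1.5]
gripper_width: 10.7
grasp_force: 58.7
```

>>> drive_tool([
  [1, -4, 0, -0.3, 0],
  [1, -8, 0, -0.5, 0],
  [1, -11, 0, -0.5, 0],
  [1, -11, 0, -0.5, 0],
  [1, -11, 0, -0.5, 0],
])

```text
clock: 37.7
position: [497.9, 370.4, 256.0]
ee_rot: [-0.625, 0.781, -0.001, -0.002]
contact_force: [-2.1, -4.8, 0.4]
gripper_width: 10.9
grasp_force: 58.5
```

>>> drive_tool([
  [1, -2, 0, 0, 0],
  [1, -4, 0, 0, 0],
  [1, -4, 0, 0, 0],
  [1, -4, 0, 0, 0],
])

```text
clock: 38.1
position: [498.7, 374.4, 256.0]
ee_rot: [-0.625, 0.781, -0.001, -0.002]
contact_force: [-2.1, -4.9, 0.2]
gripper_width: 10.9
grasp_force: 58.5
```

>>> drive_tool([
  [1, -1.5, 0, 0, 0],
  [1, -3, 0, 0, 0],
  [1, -3, 0, 0, 0],
  [1, -3, 0, 0, 0],
])

```text
clock: 38.5
position: [499.5, 377.5, 255.8]
ee_rot: [-0.625, 0.781, -0.001, -0.002]
contact_force: [-1.5, -4.1, 0.1]
gripper_width: 10.8
grasp_force: 58.5
```

```bash
python3 - <<'E'
from h import *
C=cam("wrist"); i=arm.get_image("wrist"); cv2.imwrite("pics/w16.png",i)
def red(i):
    h=cv2.cvtColor(i,cv2.COLOR_BGR2HSV); m=cv2.inRange(h,(0,150,70),(6,255,255)); n,l,st,ce=cv2.connectedComponentsWithStats(m); k=1+st[1:,4].argmax(); l=l==k
    return st[k],[(r,int(np.where(l[r])[0].min()),int(np.where(l[r])[0].max())) for r in range(st[k][1],st[k][1]+st[k][3],20)]
print(red(i)); w2=np.zeros((480,640,3),np.uint8); w2[100:]=cv2.imread("pics/w2.png"); print(red(w2)); print(arm.read_state()['position'],arm.read_state()['contact_force'])
E
```

```text
(array([ 297,  227,   40,  143, 5022], dtype=int32), [(227, 299, 334), (247, 299, 334), (267, 303, 331), (287, 301, 333), (307, 297, 336), (327, 299, 335), (347, 299, 335), (367, 300, 334)])
(array([ 299,  242,   37,  161, 5314], dtype=int32), [(242, 300, 334), (262, 300, 334), (282, 304, 330), (302, 302, 331), (322, 301, 333), (342, 299, 335), (362, 299, 334), (382, 300, 334), (402, 304, 330)])
[499.4810041  377.51786363 255.81663861] [-1.40114442 -4.82808759  0.2555514 ]
```

Projecting the bar end shows the bar back at its original folded position, with the pads sliding along it. I'll release and check.

>>> drive_tool([
  [-1, 0, 0, 0, 0],
  [-1, 0, 0, 0, 0],
  [-1, 0, 0, 0, 0],
  [-1, 0, 0, 0, 0],
  [-1, 0, 0, 0, 0],
  [-1, 0, 0, -30, 0],
  [-1, 15, 0, -70, 0],
  [-1, 37, 0, -89, 0],
  [-1, 37, 0, -89, 0],
  [-1, 37, 0, -89, 0],
  [-1, 37, 0, -89, 0],
])

```text
clock: 39.65
position: [491.7, 343.5, 344.1]
ee_rot: [-0.625, 0.781, 0.0, -0.001]
contact_force: [0.2, 0.6, 0.1]
gripper_width: 85.6
grasp_force: 0.0
```

```bash
python3 - <<'E'
from h import *
print(arm.read_state()['position'])
C=cam("wrist"); i=arm.get_image("wrist"); cv2.imwrite("pics/w17.png",i); S=arm.get_image("scene"); cv2.imwrite("pics/s17.png",S)
def red(i,y0,y1,x0,x1):
    h=cv2.cvtColor(i[y0:y1,x0:x1],cv2.COLOR_BGR2HSV); m=cv2.inRange(h,(0,150,70),(6,255,255))|cv2.inRange(h,(174,150,70),(180,255,255)); n,l,st,ce=cv2.connectedComponentsWithStats(m); k=1+st[1:,4].argmax(); return st[k]+[x0,y0,0,0,0],ce[k]+[x0,y0]
print(red(i,220,345,280,360),red(cv2.imread("pics/w1.png"),220,345,280,360))
print(red(S,150,215,340,395),red(cv2.imread("pics/scene0.png"),150,215,340,395))
e=np.array([.975,-.221,0]);m=np.array([.221,.975,0])
for a in(0,3,6,10):
    t=np.radians(a);Q=e*403.6+m*(470-115*np.sin(t)-4*np.cos(t));Q[2]=170+115*np.cos(t)-4*np.sin(t);print(a,proj(C,Q))
go([480,-200,340],113)
E
```

```text
[491.70261934 343.48890735 344.10312472]
(array([ 304,  245,   26,   91, 1935]), array([316.33643411, 289.79741602])) (array([ 309,  245,   26,   96, 2037]), array([322.62444772, 292.28571429]))
(array([371, 166,   9,  34,  70]), array([374.22857143, 180.2       ])) (array([371, 166,  10,  34,  74]), array([374.66216216, 179.35135135]))
0 [316.41804469 305.35327539]
3 [316.43686047 294.29657741]
6 [316.45560832 282.94993441]
10 [316.4802686  267.50341754]
shift [ 533.  -107.3    5.1] roll 54.4 yaw 167.4 pos [491.8 343.6 343.9]
```

```bash
python3 - <<'E'
from h import *
C=cam("wrist"); i=arm.get_image("wrist"); w=cv2.imread("pics/w1.png")
print(arm.read_state()['position'])
for im,u in((i,318),(w,323)):
    col=im[290:350,u-3:u+4,2].mean(1).round(0).astype(int); print(col.tolist())
e=np.array([.975,-.221,0]);m=np.array([.221,.975,0])
for a in(0,2,4):
    t=np.radians(a)
    r=[]
    for off in(-4,18):
        Q=e*403.6+m*(470-115*np.sin(t)+off*np.cos(t));Q[2]=170+115*np.cos(t)+off*np.sin(t);r.append(proj(C,Q).round(1))
    print(a,r)
Q=e*403.6+m*495;Q[2]=280;print("panel edge",proj(C,Q)); print(i[340:365,230,:].mean(1).astype(int).tolist(),w[340:365,230,:].mean(1).astype(int).tolist())
E
```

```text
[491.8951548  343.60056991 344.13133264]
[122, 123, 122, 122, 123, 122, 119, 141, 172, 206, 234, 247, 222, 242, 242, 238, 248, 239, 241, 217, 220, 220, 220, 220, 221, 221, 221, 221, 221, 221, 222, 222, 222, 222, 222, 222, 222, 223, 222, 222, 222, 223, 223, 224, 225, 219, 132, 113, 118, 119, 119, 119, 119, 119, 119, 119, 119, 119, 119, 118]
[123, 122, 122, 123, 124, 124, 124, 124, 121, 121, 127, 129, 161, 178, 199, 220, 235, 235, 236, 231, 235, 227, 239, 225, 219, 220, 220, 220, 220, 221, 220, 221, 221, 221, 221, 221, 221, 221, 221, 223, 223, 222, 223, 223, 223, 222, 223, 224, 226, 223, 163, 110, 118, 120, 119, 120, 120, 120, 120, 120]
0 [array([316.6, 305.3]), array([316.5, 343.5])]
2 [array([316.6, 298. ]), array([316.5, 337.2])]
4 [array([316.6, 290.5]), array([316.5, 330.6])]
panel edge [316.45769278 350.5522267 ]
[79, 79, 79, 79, 77, 78, 78, 77, 77, 77, 77, 85, 102, 116, 128, 141, 149, 148, 149, 150, 150, 151, 151, 151, 151] [80, 77, 79, 80, 80, 78, 79, 78, 81, 81, 79, 80, 90, 108, 122, 134, 145, 151, 150, 149, 151, 152, 153, 154, 157]
```

The tip seems about 1° short of its original position, so I'll nudge it to the stop from outside with closed fingers.

>>> drive_tool([
  [1, 8, 0, 0, 0],
  [1, 8, 0, 0, 0],
  [1, 8, 0, 0, 0],
  [1, 8, 0, 0, 0],
  [1, 8, 0, 0, 0],
  [1, 8, 0, 40, 0],
  [1, 8, 0, 80, 0],
  [1, 8, 0, 80, 0],
  [1, 8, 0, 80, 0],
])

```text
clock: 40.7
position: [490.9, 335.6, 266.6]
ee_rot: [-0.625, 0.781, -0.001, 0.0]
contact_force: [0.0, -0.1, 0.4]
gripper_width: -0.0
grasp_force: 0.0
```

>>> drive_tool([
  [1, -6, 0, 0, 0],
  [1, -12, 0, 0, 0],
  [1, -17, 0, 0, 0],
  [1, -17, 0, 0, 0],
])

```text
clock: 41.1
position: [494.4, 353.1, 266.5]
ee_rot: [-0.625, 0.781, 0.0, 0.001]
contact_force: [-1.2, 0.7, 0.2]
gripper_width: 0.2
grasp_force: 0.0
```

>>> drive_tool([
  [1, -1, 0, 0, 0],
  [1, -2, 0, 0, 0],
  [1, -2, 0, 0, 0],
])

```text
clock: 41.4
position: [494.5, 354.0, 265.8]
ee_rot: [-0.625, 0.781, -0.0, -0.0]
contact_force: [-0.6, -0.8, -0.9]
gripper_width: 0.3
grasp_force: 0.0
```

>>> drive_tool([
  [1, -1, 0, 0, 0],
  [1, -2, 0, 0, 0],
  [1, -2, 0, 0, 0],
])

```text
clock: 41.7
position: [494.9, 356.0, 265.8]
ee_rot: [-0.625, 0.781, -0.0, -0.0]
contact_force: [-0.1, -2.1, 0.6]
gripper_width: -0.1
grasp_force: 0.3
```

>>> drive_tool([
  [1, -1, 0, 0, 0],
  [1, -2, 0, 0, 0],
  [1, -2, 0, 0, 0],
])

```text
clock: 42.0
position: [495.2, 357.0, 265.9]
ee_rot: [-0.625, 0.781, -0.001, -0.001]
contact_force: [-0.2, -4.3, 2.3]
gripper_width: -0.0
grasp_force: 2.0
```

>>> drive_tool([
  [1, -1, 0, 0, 0],
  [1, -2, 0, 0, 0],
  [1, -2, 0, 0, 0],
])

```text
clock: 42.3
position: [495.2, 357.1, 265.9]
ee_rot: [-0.625, 0.781, -0.001, -0.003]
contact_force: [-1.9, -8.0, 3.6]
gripper_width: 0.0
grasp_force: 4.3
```

>>> drive_tool([
  [1, -1, 0, 0, 0],
  [1, -2, 0, 0, 0],
  [1, -2, 0, 0, 0],
])

```text
clock: 42.6
position: [495.2, 357.2, 266.0]
ee_rot: [-0.624, 0.781, -0.002, -0.005]
contact_force: [-2.7, -12.1, 5.8]
gripper_width: -0.2
grasp_force: 6.3
```

The position has stalled while the force rises, so the bar is hard against its stop. I'll back off, move away and do a final check.

>>> drive_tool([
  [1, 6, 0, 0, 0],
  [1, 25, 0, 0, 0],
  [1, 25, 0, -40, 0],
  [1, 25, 0, -80, 0],
  [-1, 60, 0, -80, 0],
  [-1, 110, 0, -80, 0],
  [-1, 160, 0, -80, 0],
  [-1, 210, 0, -80, 0],
  [-1, 260, 0, -80, 0],
  [-1, 310, 0, -80, 0],
  [-1, 360, 0, -80, 0],
  [-1, 410, 0, -80, 0],
])

```text
clock: 43.8
position: [406.3, -39.2, 346.3]
ee_rot: [-0.625, 0.78, -0.0, 0.002]
contact_force: [1.3, 0.2, 0.8]
gripper_width: 85.4
grasp_force: 0.0
```

>>> drive_tool([
  [-1, 50, -50, 0, 8],
  [-1, 90, -90, 0, 16],
  [-1, 130, -90, 0, 20],
  [-1, 180, -90, 0, 20],
  [-1, 230, -90, 0, 20],
  [-1, 280, -90, 0, 20],
  [-1, 330, -90, 0, 20],
  [-1, 380, -90, 0, 20],
  [-1, 380, -90, 0, 20],
  [-1, 380, -90, 0, 20],
])

```text
clock: 44.8
position: [411.1, -430.4, 344.7]
ee_rot: [-0.478, 0.878, 0.0, 0.0]
contact_force: [-0.0, 0.5, -0.1]
gripper_width: 85.7
grasp_force: 0.0
```

```bash
python3 - <<'E'
from h import *
print(arm.read_state()['position']); S=arm.get_image("scene"); T=arm.get_image("top"); cv2.imwrite("pics/s18.png",S); cv2.imwrite("pics/t18.png",T)
o=cv2.imread("pics/scene0.png"); ot=cv2.imread("pics/top0.png")
for n,a,b,(y0,y1,x0,x1) in(("hook sc",S,o,(150,215,345,400)),("pot sc",S,o,(245,315,290,360)),("pot top",T,ot,(190,275,280,360)),("hook top",T,ot,(220,250,165,205))):
    d=cv2.absdiff(cv2.GaussianBlur(a,(3,3),0),cv2.GaussianBlur(b,(3,3),0)).max(2)[y0:y1,x0:x1]; print(n,(d>30).sum(),(d>60).sum(),d.size)
for n,i in(("now",S),("before",o)):
    m=cv2.inRange(cv2.cvtColor(i,cv2.COLOR_BGR2HSV),(105,5,110),(150,60,240))[250:300,285:365]; m=cv2.morphologyEx(m,cv2.MORPH_OPEN,np.ones((3,3))); cs,_=cv2.findContours(m,0,2)
    if cs: c=max(cs,key=cv2.contourArea); print(n,cv2.boundingRect(c),cv2.contourArea(c))
    d=(i[240:290,305:345].max(2)<60); ys,xs=np.where(d); print(n,"handle",xs.min()+305,xs.max()+305,ys.min()+240,ys.max()+240,xs.mean()+305,ys.mean()+240)
C,_,b=brown("top"); print([(s,c) for s,c in b if 280<c[0]<480])
E
```

```text
[ 411.11849616 -430.36393864  344.73818834]
hook sc 0 0 3575
pot sc 0 0 4900
pot top 7 0 6800
hook top 27 8 1200
now (14, 6, 52, 34) 1150.0
now handle 322 326 261 275 323.4736842105263 267.4736842105263
before (13, 6, 53, 34) 1131.0
before handle 322 327 261 275 323.7317073170732 267.5365853658537
[]
```

The fixed-camera views match the start images, with the lid seated and the hook flat. No puck is left in the tray.

```bash
python3 -c "
from bench import arm
print(arm.job_done())"
```

```text
the job is handed in; nothing more can be done
None
```

The job is done and handed in: both pucks that were there are in the pot, the lid is back on and seated, the hook is pressed flat against its stop, and the two tins are still in the tray.

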